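Feed the tee coupon under the guard of the break press

ROBOT

A 6-joint arm with a two-finger parallel gripper is mounted at the origin on a cart in front of the work surface, level with it; the furniture and walls round the work are solid. World frame = base frame: x ahead of the robot, y to its left, z up, the work surface at z = 0. Lengths are in mm, angles in rad, forces in N, time in s.
With the tool pointing down it reaches from about 250 to 725 mm from the base axis. Payload 9.7 kg.
Tool frame: the origin (TCP) lies at the very end of the fingers, on their centre line; the grasp point (between the pads) lies 19 mm behind it; z points along the fingers, x is the direction in which the jaws open and shut, and the axes are right-handed (so a half turn about z gives the same grasp; the last joint's range is limited). The gripper opens to 85 mm and grips with 20 to 120 N. Pads are 22 mm wide; open, the fingers measure 114 mm over their backs; the gripper's body (76 mm by 85 mm) begins 54 mm behind the grasp point. The pads swing forward as they close: fully open they stand 13 mm farther back than shut.
Start: joints at [-1.289, 0.087, 0.176, 1.66, 0, 1.571], TCP at [152.944, -528.304, 231.284] pointing down, gripper open.
Joint ranges: [-3.13, 3.13], [-0.85, 1.81], [-1.15, 1.24], [-2.2, 2.28], [-1.44, 1.52], [-3.14, 3.14]. Speed limits (rad/s): [2.22, 2.22, 2.57, 3.14, 3.14, 3.14].

INTERFACE

Orientations are given as a unit quaternion [w, x, y, z].
In Python, from plant import bot, imaging gives the robot as it stands. The module is installed in compiled form; this text tells all that it offers.
- The arm moves only by the tool arm_command, never from a script. Its argument "increments" is a list of rows, each a list of 5 numbers: the shift along the tool's x, y, z in m, then the turn about the tool's z in rad, then the finger opening in m, from 0 to 0.0854. In form: [[tx, ty, tz, twist, gripper], ...]. A call has 1 to 8 rows; each row shifts and turns the commanded pose from where the row before left it, along the tool's axes as they then stand; what a row does not reach is not made up. A row lasts 1/10 s, in which the tool goes at most 50 mm and 8.59 degrees, less where a joint would pass 70% of its speed; a pose out of reach is approached as far as the arm can. A call with a gripper value outside its range is refused whole. The fingers move at their own pace and stop on an object; the grip force is fixed at half the most. Time passes only in rows, so rows that do not move let the fingers close. It gives the time, the measured TCP pose, the force and the opening at its end, in the units of the state.
- bot.state(): the state, without advancing time (a new reading comes with each control period).
- imaging.grab_frame(name): name is "scene" or "top" or "wrist"; returns a dict with "image" (400x640x3 uint8, red, green, blue), "mtx" (3x3 intrinsics, pixels), "R" (3x3) and "t" (3): a world point X has camera coordinates R X + t. Camera axes: x right, y down, z forward; pixel columns grow to the right and rows downward; lengths in mm; the calibration is good to about 2 mm. A picture is of the moment at which its call begins. There is no depth.
- bot.finish_job(): hands the job in, once; it reports no verdict.
The state is a dict: "time_s": time; "qpos": joint angles; "joint_velocities": joint speeds; "joint_efforts": joint torques, N m; "eef_pos": TCP position; "orientation": TCP orientation; "wrist_force": force on the tool from outside, world axes, zero at the start; "ft_torque": the same for the moment, N m; "grip_width": opening from 0.0 (shut) to 1.0 (fully open).
Only numpy, scipy, OpenCV 4.12 (cv2) and the standard library are available. Lean on these libraries where they do the work, as an engineer would, in place of code of your own. Each camera call takes 0.05 s, during which the arm holds its last target.

TASK

Load the bench press for a break test: lay the widest of the welded tee coupons, web up, on the press's feed plate between the guide rails and slide it in lengthwise, under the hood and the hold-down bridge, until its far end is fully home against the end stop inside. The hood overhangs the last part of the way, so the tool has to lean back towards the robot to finish the push. Leave all the other things where they lie.

Things in the scene. Friction and masses are not known exactly. Their poses are not given: they have to be found in the camera images.
- wide_tee_web (a point): Widest tee coupon, dull steel, loose, 0.8 kg, lying web up: flange 76 mm wide, 6 mm thick; upright web 7 mm thick, top 24 mm above the underside; 208 mm long (at the ends one part may stop 6 mm short). Point: middle of the web's length and thickness, 14 mm above the underside. y along its length, z up, flange centre line at x = +3.5 mm. Grasp the web from above. Either end may lead.
- press: Bench break press, grey steel, fixed, 425 long, 128 wide, 245 mm high. Origin on the table top, on the centre line, straight below the hood's front lip; x along the feed direction into the press, y left, z up. Feed (base) plate: top 6 mm above the table, x = -175 to +250 mm, open in front of the hood.
- press_entry (a point): Start of the two guide rails, on the centre line and on the plate: press x = -20 mm. From here inward the rails' inner faces are at y = +/-42 mm, tops 20 mm above the table. In front of it flared ends open to y = +/-57 mm at press x = -56 mm. Inside, the end stop (50 mm high) has its face at press x = 230 mm; home, the coupon's middle is at about press x = 126 mm, its near end 20 mm inside the lip.
- press_lip (a point): Middle of the hood's lip, press x = 0, its lower edge 84 mm above the table, as wide as the press. From there the hood's front slopes back and up at 35 degrees above level to 156 mm high at press x = 85 mm. Side walls begin at press x = 35 mm. Inside, a hold-down bridge spans the channel from press x = 85 to 115 mm, underside 38 mm above the table.
- narrow_tee: The other tee coupon, narrower: 56 mm wide, 204 mm long, 21 mm high; loose, must stay where it lies. Thin leather mats (2.5 mm) cover parts of the table; both coupons lie partly on them. Origin under its middle, y axis along its length. The two coupons lie to the left of the press, either one nearer to it.
- punch: Dark centre punch, 109 mm long, 13 mm thick, loose, lying between the two coupons, pointing away from the robot; must stay. Origin at its middle on the table, y axis along its length.
- pot: Small earplug pot with a screwed lid, 50 mm across, 42 mm high, loose, standing to the right of the press's feed plate; must stay. Origin under its middle.

How it is judged:
By the outcome, as a careful person would: the job done as asked, in the order asked, and still so for the second after the job is handed in, with the robot touching nothing.
It also fails if it takes over 72 s, if anything falls off the work surface, if the arm or the gripper's body presses on something with over 40 N, if the wrist force passes 120 N, or if a joint passes its speed limit or range.

## Working session

There is one attempt and no reset: what is moved stays moved. The work goes in short steps, Python scripts to look and compute and a tool call to move; the robot and the scene stay as the last step left them, time stands still between calls to the robot, and variables do not carry over. Pictures are saved under pics/ and viewed, and the job is handed in when it is done.

Besides the shell and the picture viewer there is one more tool, called after "Emit:" by a JSON object that holds its "fn" and its "kwargs", one argument or row to a line. arm_command: Moves the arm, as the interface text tells. Its arguments: {"type":"object","properties":{"increments":{"type":"array","items":{"type":"array","items":{"type":"number"}}}},"required":["increments"]}

```bash
mkdir -p pics; python3 - <<'E'
from plant import bot, imaging
import cv2, numpy as np
print(bot.state())
for n in ["scene","top","wrist"]:
    f=imaging.grab_frame(n)
    cv2.imwrite(f"pics/{n}0.png",f["image"][:,:,::-1])
    np.savez(f"pics/{n}0.npz",**f)
    print(n,f["mtx"],f["R"],f["t"])
E
```

```text
{'time_s': 0.0, 'qpos': array([-1.28900394e+00,  8.74353863e-02,  1.75126120e-01,  1.65980646e+00,
       -6.93053789e-06,  1.57078531e+00]), 'joint_velocities': array([ 3.27902179e-04, -2.68463570e-03, -5.84656970e-05,  6.38033912e-04,
       -2.33629930e-05,  1.25822815e-03]), 'joint_efforts': array([-1.11250672e-04, -5.20397651e+01,  4.64798713e+01,  1.65947364e-02,
        5.80123947e-05, -2.23174823e-06]), 'eef_pos': array([ 152.87509073, -528.08048972,  230.59253517]), 'orientation': array([-3.93581875e-04,  7.99402220e-01, -6.00795852e-01, -5.29444767e-04]), 'wrist_force': array([0.08787672, 0.02694835, 0.53702617]), 'ft_torque': array([-0.02101801,  0.02235403,  0.01443659]), 'grip_width': 0.9994637675198715}
scene [[399.67895498   0.         313.91947664]
 [  0.         399.67895498 200.65409445]
 [  0.           0.           1.        ]] [[-0.81438963 -0.5802997   0.00466775]
 [-0.24672207  0.3389458  -0.90787883]
 [ 0.5252597  -0.74051873 -0.41920669]] [519.5833196  172.77191428 921.68758042]
top [[494.64633901   0.         320.6957994 ]
 [  0.         494.64633901 195.99496602]
 [  0.           0.           1.        ]] [[-0.01808738 -0.99968704 -0.01728207]
 [-0.9905379   0.02026835 -0.13573453]
 [ 0.13604233  0.01466347 -0.9905945 ]] [  97.12246794  549.04136016 1268.77706423]
wrist [[354.94838646   0.         319.2464733 ]
 [  0.         354.94838646 200.4856379 ]
 [  0.           0.           1.        ]] [[ 0.27699482 -0.96086989 -0.00171008]
 [-0.92808131 -0.26800281  0.2585335 ]
 [-0.24887536 -0.07002535 -0.96600078]] [-548.80480202  -33.19144793  379.74264025]
```

View pics/top0.png

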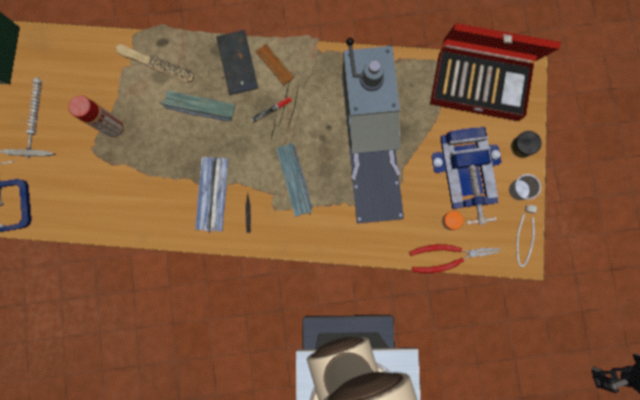

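View pics/scene0.png

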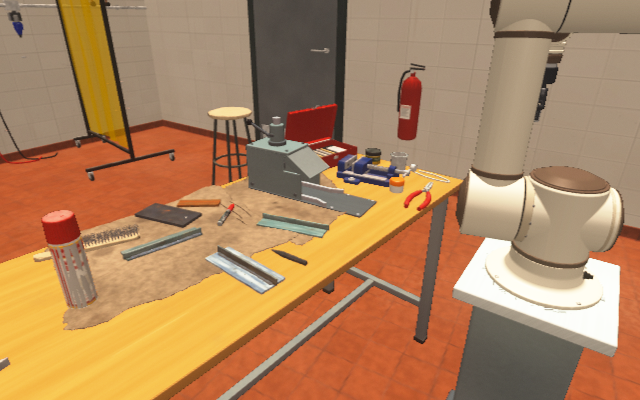

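View pics/wrist0.png

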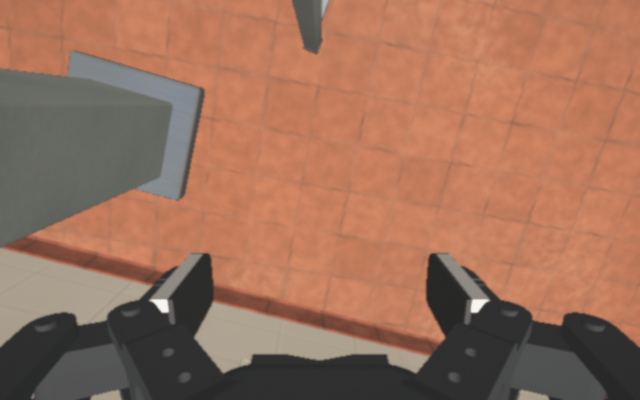

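```bash
python3 - <<'E'
import cv2
a=cv2.imread("pics/top0.png")[20:240,150:430]; b=cv2.resize(a,None,fx=2.8,fy=2.7,interpolation=cv2.INTER_CUBIC);cv2.imwrite("pics/topc.png",b)
a=cv2.imread("pics/scene0.png")[110:310,100:400]; b=cv2.resize(a,None,fx=2.6,fy=2.6,interpolation=cv2.INTER_CUBIC);cv2.imwrite("pics/scenec.png",b)
E
```

```text
(no output)
```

View pics/topc.png

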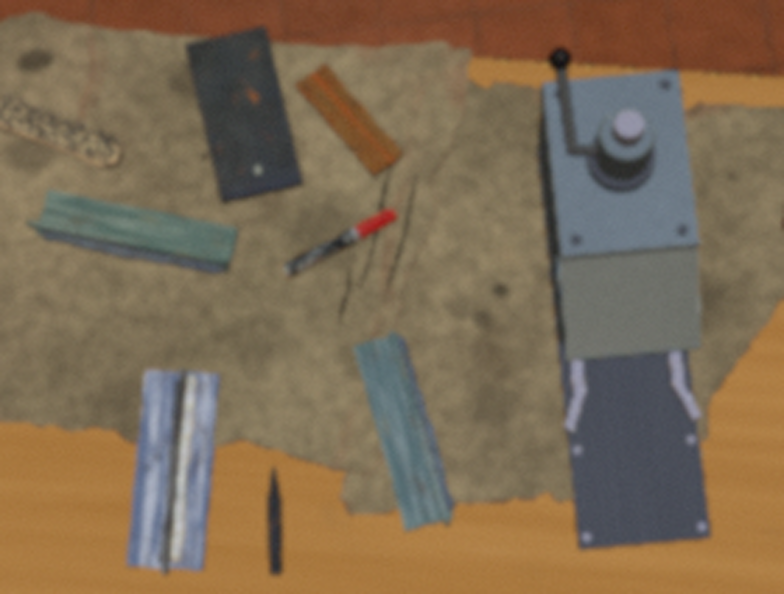

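View pics/scenec.png

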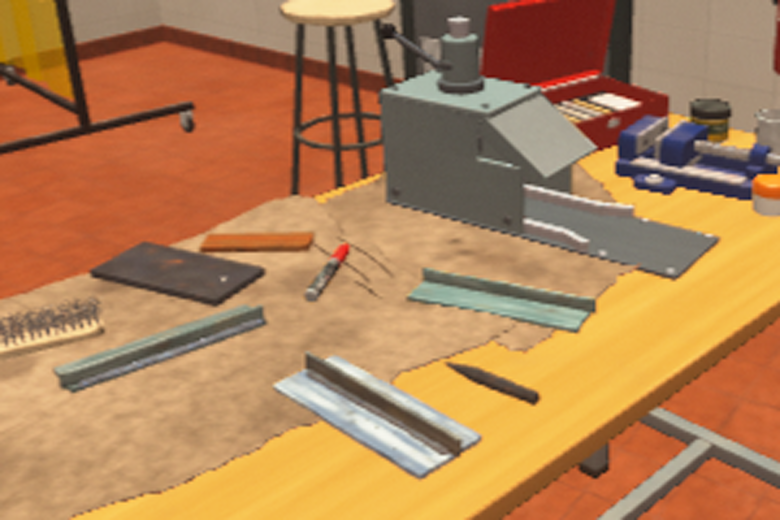

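```bash
cat > h.py <<'E'
import numpy as np, cv2
def ray(f,u,v,z):
    K,R,t=f["mtx"],f["R"],f["t"]
    C=-R.T@t; d=R.T@np.linalg.inv(K)@np.array([u,v,1.]); return C+d*(z-C[2])/d[2]
def proj(f,X):
    c=f["R"]@np.asarray(X,float)+f["t"]; p=f["mtx"]@c; return p[:2]/p[2]
E
python3 - <<'E'
from h import *
f=np.load("pics/top0.npz")
c=lambda x,y:(150+(x+.5)/2.8-.5,20+(y+.5)/2.7-.5)
def P(n,x,y,z): print(n,ray(f,*c(x,y),z).round(1))
for n,p in dict(fl=(143,370),fr=(218,373),nr=(203,570),nl=(128,567)).items(): P(n,*p,7)
P("webfar",185,373,25);P("webnear",168,570,25)
for n,p in dict(nfl=(355,346),nfr=(403,335),nnr=(450,520),nnl=(407,529)).items(): P(n,*p,6)
for n,p in dict(pnl=(580,547),pnr=(709,537)).items(): P(n,*p,6)
for n,p in dict(lipl=(567,357),lipr=(701,345)).items(): P(n,*p,84)
for n,p in dict(topl=(557,255),topr=(697,245)).items(): P(n,*p,156)
P("punchtip",273,470,6);P("punchend",276,573,6)
i=f["image"];
P("pot",(455-150)*2.8,(220-20)*2.7,42)
E
```

```text
fl [670.8 414.6   7. ]
fr [666.  340.7   7. ]
nr [466.1 353.7   7. ]
nl [470.4 426.1   7. ]
webfar [662.7 369.   25. ]
webnear [465.4 383.1  25. ]
nfl [691.4 206.2   6. ]
nfr [701.8 158.9   6. ]
nnr [511.5 115.6   6. ]
nnl [503.3 157.1   6. ]
pnl [482.   -8.7   6. ]
pnr [ 489.6 -132.5    6. ]
lipl [657.6   2.6  84. ]
lipr [ 666.5 -120.8   84. ]
topl [736.1  12.6 156. ]
topr [ 742.6 -110.2  156. ]
punchtip [565.5 286.6   6. ]
punchend [461.8 283.5   6. ]
pot [ 480.9 -261.5   42. ]
```

```bash
cat >> h.py <<'E'
def plan(p0,th0,legs):
    """legs: (x,y,z,thetadeg,rows,grip); tool down. prints rows (m)"""
    p=np.array(p0,float); th=th0; out=[]
    for x,y,z,t,n,g in legs:
        q=np.array([x,y,z],float); D=(q-p)/n; dt=np.radians(t-th)/n
        for i in range(n):
            a=np.radians(th)+dt*i; c,s=np.cos(a),np.sin(a)
            out.append([round((D[0]*c+D[1]*s)/1000,4),round((D[0]*s-D[1]*c)/1000,4),round(-D[2]/1000,4),round(-dt,4),g])
        p=q; th=t
    for k in range(0,len(out),8): print(str(out[k:k+8]).replace(" ",""))
def axes():
    from plant import bot
    from scipy.spatial.transform import Rotation as Ro
    s=bot.state(); w,x,y,z=s["orientation"]; R=Ro.from_quat([x,y,z,w]).as_matrix()
    th=np.degrees(np.arctan2(R[1,0],R[0,0])); 
    print("t",s["time_s"],"pos",s["eef_pos"].round(1),"th",th.round(2),"zax",R[:,2].round(3),"F",s["wrist_force"].round(1),"w",round(s["grip_width"],3)); return s,R,th
def snap(cam,name):
    from plant import imaging
    f=imaging.grab_frame(cam); np.savez(f"pics/{name}.npz",**f); cv2.imwrite(f"pics/{name}.png",f["image"][:,:,::-1]); return f
E
python3 - <<'E'
from h import *
plan((153,-528,231),-73.9,[(440,-60,260,61,16,0.085),(440,-60,260,93.7,4,0.085)])
E
```

```text
[[np.float64(-0.0231),np.float64(-0.0253),np.float64(-0.0018),np.float64(-0.1472),0.085],[np.float64(-0.0192),np.float64(-0.0285),np.float64(-0.0018),np.float64(-0.1472),0.085],[np.float64(-0.0148),np.float64(-0.031),np.float64(-0.0018),np.float64(-0.1472),0.085],[np.float64(-0.0101),np.float64(-0.0328),np.float64(-0.0018),np.float64(-0.1472),0.085],[np.float64(-0.0052),np.float64(-0.0339),np.float64(-0.0018),np.float64(-0.1472),0.085],[np.float64(-0.0001),np.float64(-0.0343),np.float64(-0.0018),np.float64(-0.1472),0.085],[np.float64(0.0049),np.float64(-0.034),np.float64(-0.0018),np.float64(-0.1472),0.085],[np.float64(0.0098),np.float64(-0.0329),np.float64(-0.0018),np.float64(-0.1472),0.085]]
[[np.float64(0.0145),np.float64(-0.0311),np.float64(-0.0018),np.float64(-0.1472),0.085],[np.float64(0.0189),np.float64(-0.0286),np.float64(-0.0018),np.float64(-0.1472),0.085],[np.float64(0.0229),np.float64(-0.0255),np.float64(-0.0018),np.float64(-0.1472),0.085],[np.float64(0.0264),np.float64(-0.0219),np.float64(-0.0018),np.float64(-0.1472),0.085],[np.float64(0.0293),np.float64(-0.0178),np.float64(-0.0018),np.float64(-0.1472),0.085],[np.float64(0.0316),np.float64(-0.0133),np.float64(-0.0018),np.float64(-0.1472),0.085],[np.float64(0.0332),np.float64(-0.0085),np.float64(-0.0018),np.float64(-0.1472),0.085],[np.float64(0.0341),np.float64(-0.0035),np.float64(-0.0018),np.float64(-0.1472),0.085]]
[[np.float64(0.0),np.float64(0.0),np.float64(-0.0),np.float64(-0.1427),0.085],[np.float64(0.0),np.float64(0.0),np.float64(-0.0),np.float64(-0.1427),0.085],[np.float64(0.0),np.float64(0.0),np.float64(-0.0),np.float64(-0.1427),0.085],[np.float64(0.0),np.float64(0.0),np.float64(-0.0),np.float64(-0.1427),0.085]]
```

Emit:
{"fn": "arm_command", "kwargs": {
  "increments": [
    [-0.023, -0.025, -0.002, -0.147, 0.085],
    [-0.019, -0.028, -0.002, -0.147, 0.085],
    [-0.015, -0.031, -0.002, -0.147, 0.085],
    [-0.01, -0.033, -0.002, -0.147, 0.085],
    [-0.005, -0.034, -0.002, -0.147, 0.085],
    [0, -0.034, -0.002, -0.147, 0.085],
    [0.005, -0.034, -0.002, -0.147, 0.085],
    [0.01, -0.033, -0.002, -0.147, 0.085]
  ]
}}

```text
time_s: 0.95
eef_pos: [296.7, -293.6, 247.2]
orientation: [-0.0, 0.999, -0.054, -0.0]
wrist_force: [0.4, -0.5, 0.1]
grip_width: 0.996
```

Emit:
{"fn": "arm_command", "kwargs": {
  "increments": [
    [0.0145, -0.031, -0.002, -0.147, 0.085],
    [0.019, -0.0285, -0.002, -0.147, 0.085],
    [0.023, -0.0255, -0.002, -0.147, 0.085],
    [0.0265, -0.022, -0.002, -0.147, 0.085],
    [0.029, -0.018, -0.002, -0.147, 0.085],
    [0.0315, -0.013, -0.002, -0.147, 0.085],
    [0.033, -0.0085, -0.002, -0.147, 0.085],
    [0.034, -0.0035, -0.002, -0.147, 0.085]
  ]
}}

```text
time_s: 1.75
eef_pos: [440.0, -60.2, 263.3]
orientation: [-0.0, 0.86, 0.509, -0.0]
wrist_force: [-0.1, -0.7, -0.2]
grip_width: 0.995
```

Emit:
{"fn": "arm_command", "kwargs": {
  "increments": [
    [0, 0, 0, -0.143, 0.085],
    [0, 0, 0, -0.143, 0.085],
    [0, 0, 0, -0.143, 0.085],
    [0, 0, 0, -0.143, 0.085],
    [0, 0, 0, 0, 0.085]
  ]
}}

```text
time_s: 2.25
eef_pos: [439.5, -61.6, 263.1]
orientation: [-0.0, 0.683, 0.73, -0.0]
wrist_force: [-0.4, -0.1, -0.6]
grip_width: 0.993
```

```bash
sed -i 's/round((D\[0\]\*c/float((D[0]*c/; ' h.py; python3 - <<'E'
from h import *
s,R,th=axes(); print(s["qpos"].round(3)); snap("wrist","w1")
E
sed -i 's/float((D\[0\]\*c+D\[1\]\*s)\/1000,4)/round(float(D[0]*c+D[1]*s)\/1000,4)/; s/round((D\[0\]\*s-D\[1\]\*c)/round(float(D[0]*s-D[1]*c)/; s/round(-D\[2\]/round(float(-D[2])/; s/round(-dt,4)/round(float(-dt),4)/' h.py; grep append h.py
```

```text
t 2.25 pos [439.5 -61.6 263.1] th 93.81 zax [-0.  0. -1.] F [-0.4 -0.1 -0.6] w 0.993
[-0.139 -0.15   0.008  1.729  0.    -0.206]
            out.append([round(float(D[0]*c+D[1]*s)/1000,4),round(float(D[0]*s-D[1]*c)/1000,4),round(float(-D[2])/1000,4),round(float(-dt),4),g])
```

View pics/w1.png

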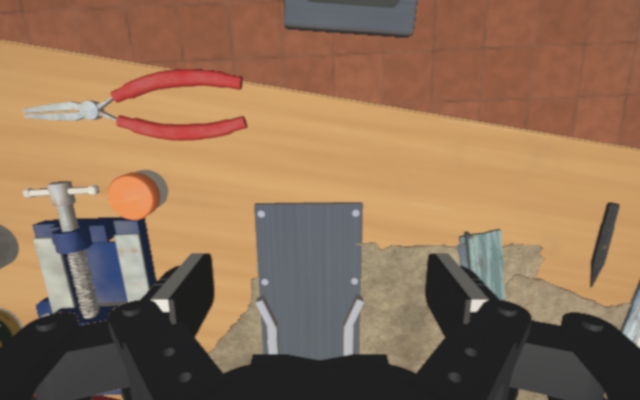

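```bash
python3 - <<'E'
from h import *
f=np.load("pics/w1.npz")
im=f["image"][:,:,::-1][190:380,240:380]
cv2.imwrite("pics/w1c.png",cv2.resize(im,None,fx=4,fy=3.1,interpolation=cv2.INTER_CUBIC))
g=cv2.cvtColor(f["image"],cv2.COLOR_RGB2GRAY).astype(float)
# plate side edges: strongest gradient along rows
for v in (215,230,245,260,275):
    r=np.diff(f["image"][v].astype(float).sum(1))
    l=240+np.argmax(-r[240:285]); rr=340+np.argmax(r[340:385])
    print(v,l+.5,rr+.5,ray(f,l+1,v+.5,6).round(1),ray(f,rr+1,v+.5,6).round(1))
for u in (270,290,310,330,350):
    r=np.diff(f["image"][:,u].astype(float).sum(1)); v=190+np.argmax(-r[190:220]); print(u,v+.5,ray(f,u+.5,v+1,6).round(1))
E
```

```text
215 264.5 352.5 [ 503.8 -121.     6. ] [497.1 -17.2   6. ]
230 254.5 362.5 [ 523.4 -132.4    6. ] [515.   -3.5   6. ]
245 255.5 360.5 [ 542.6 -130.9    6. ] [534.3  -4.1   6. ]
260 256.5 361.5 [ 562.2 -129.3    6. ] [553.8  -1.    6. ]
275 257.5 360.5 [ 582.3 -127.6    6. ] [ 5.74e+02 -3.00e-01  6.00e+00]
270 202.5 [ 488.1 -115.     6. ]
290 202.5 [486.6 -91.6   6. ]
310 201.5 [483.8 -68.3   6. ]
330 201.5 [482.3 -44.9   6. ]
350 201.5 [480.8 -21.6   6. ]
```

View pics/w1c.png

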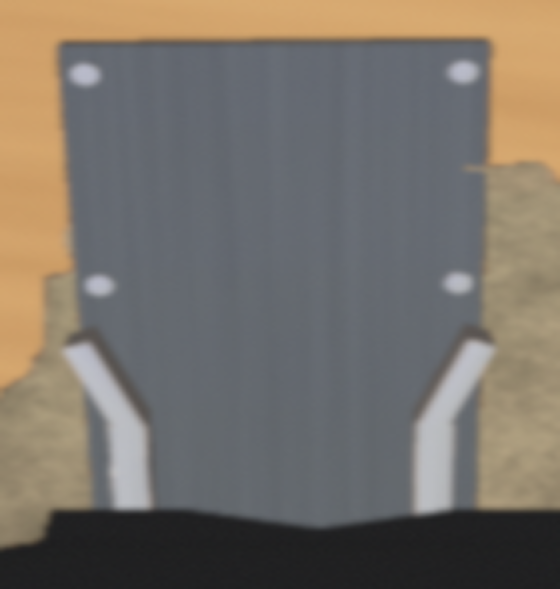

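```bash
python3 - <<'E'
from h import *
plan((439.5,-61.6,263),93.8,[(545,300,230,86.6,8,0.085),(725,396,230,86.6,4,.085)])
E
```

```text
[[0.0442,0.0162,0.0041,0.0157,0.085],[0.0445,0.0155,0.0041,0.0157,0.085],[0.0447,0.0148,0.0041,0.0157,0.085],[0.0449,0.0141,0.0041,0.0157,0.085],[0.0452,0.0133,0.0041,0.0157,0.085],[0.0454,0.0126,0.0041,0.0157,0.085],[0.0456,0.0119,0.0041,0.0157,0.085],[0.0457,0.0112,0.0041,0.0157,0.085]]
[[0.0266,0.0435,-0.0,-0.0,0.085],[0.0266,0.0435,-0.0,-0.0,0.085],[0.0266,0.0435,-0.0,-0.0,0.085],[0.0266,0.0435,-0.0,-0.0,0.085]]
```

Emit:
{"fn": "arm_command", "kwargs": {
  "increments": [
    [0.044, 0.016, 0.004, 0.016, 0.085],
    [0.0445, 0.0155, 0.004, 0.016, 0.085],
    [0.0445, 0.015, 0.004, 0.016, 0.085],
    [0.045, 0.014, 0.004, 0.016, 0.085],
    [0.045, 0.013, 0.004, 0.016, 0.085],
    [0.0455, 0.0125, 0.004, 0.016, 0.085],
    [0.0455, 0.012, 0.004, 0.015, 0.085],
    [0.0455, 0.011, 0.004, 0.015, 0.085]
  ]
}}

```text
time_s: 3.1
eef_pos: [545.8, 301.0, 230.9]
orientation: [0.0, 0.73, 0.683, -0.0]
wrist_force: [1.0, 0.8, 0.6]
grip_width: 0.996
```

Emit:
{"fn": "arm_command", "kwargs": {
  "increments": [
    [0.0265, 0.042, 0, 0, 0.085],
    [0.0265, 0.042, 0, 0, 0.085],
    [0.0265, 0.042, 0, 0, 0.085],
    [0.0265, 0.042, 0, 0, 0.085]
  ]
}}

```text
time_s: 3.5
eef_pos: [679.4, 372.5, 232.0]
orientation: [0.0, 0.73, 0.683, 0.002]
wrist_force: [0.3, 1.5, 0.8]
grip_width: 0.996
```

```bash
python3 - <<'E'
from h import *
s,R,th=axes(); print(s["qpos"].round(3)); print(R.round(3))
E
```

```text
t 3.5 pos [679.4 372.5 232. ] th 86.2 zax [ 0.003  0.002 -1.   ] F [0.3 1.5 0.8] w 0.996
[ 0.501  0.774  1.101  1.894 -0.     0.568]
[[ 0.066  0.998  0.003]
 [ 0.998 -0.066  0.002]
 [ 0.002  0.003 -1.   ]]
```

Emit:
{"fn": "arm_command", "kwargs": {
  "increments": [
    [0.0265, 0.042, 0, 0, 0.085],
    [0.0265, 0.042, 0, 0, 0.085],
    [0.0265, 0.042, 0, 0, 0.085],
    [0.0265, 0.042, 0, 0, 0.085]
  ]
}}

```text
time_s: 3.9
eef_pos: [764.6, 418.8, 180.1]
orientation: [0.016, 0.729, 0.682, 0.061]
wrist_force: [-0.5, -0.7, 0.6]
grip_width: 0.995
```

```bash
python3 - <<'E'
from h import *
s,R,th=axes(); print(s["qpos"].round(3)); print(R.round(3))
E
```

```text
t 3.9 pos [764.6 418.8 180.1] th 86.38 zax [ 0.11   0.06  -0.992] F [-0.5 -0.7  0.6] w 0.995
[0.501 0.923 1.233 1.756 0.    0.568]
[[ 0.063  0.992  0.11 ]
 [ 0.996 -0.07   0.06 ]
 [ 0.067  0.105 -0.992]]
```

Emit:
{"fn": "arm_command", "kwargs": {
  "increments": [
    [-0.02, -0.035, -0.01, 0, 0.085],
    [-0.02, -0.035, -0.01, 0, 0.085],
    [0, 0, 0, 0, 0.085]
  ]
}}

```text
time_s: 4.2
eef_pos: [716.9, 395.4, 188.4]
orientation: [0.015, 0.729, 0.682, 0.057]
wrist_force: [-0.0, 0.5, -0.3]
grip_width: 0.995
```

```bash
python3 - <<'E'
from h import *
s,R,th=axes(); print(s["qpos"].round(3)); print(R.round(3))
E
```

```text
t 4.2 pos [716.9 395.4 188.4] th 86.39 zax [ 0.103  0.057 -0.993] F [-0.   0.5 -0.3] w 0.995
[ 0.504  0.68   0.859  1.632 -0.     0.57 ]
[[ 0.063  0.993  0.103]
 [ 0.996 -0.069  0.057]
 [ 0.063  0.099 -0.993]]
```

```bash
cat >> h.py <<'E'
def go(targets,extra=None):
    """from present pose, constant orientation: world targets [(x,y,z,rows)], prints tool rows mm"""
    s,R,th=axes(); p=s["eef_pos"]
    for x,y,z,n in targets:
        d=R.T@(np.array([x,y,z])-p)/n; print(n,"rows of",d.round(2)); p=np.array([x,y,z])
E
python3 - <<'E'
from h import *
go([(250,137,230,11),(150,82,230,3)])
E
```

```text
t 4.2 pos [716.9 395.4 188.4] th 86.39 zax [ 0.103  0.057 -0.993] F [-0.   0.5 -0.3] w 0.995
11 rows of [-25.83 -40.14  -9.47]
3 rows of [-20.36 -31.82  -4.48]
```

Emit:
{"fn": "arm_command", "kwargs": {
  "increments": [
    [-0.026, -0.04, -0.0095, 0, 0.085],
    [-0.026, -0.04, -0.0095, 0, 0.085],
    [-0.026, -0.04, -0.0095, 0, 0.085],
    [-0.026, -0.04, -0.0095, 0, 0.085],
    [-0.026, -0.04, -0.0095, 0, 0.085],
    [-0.026, -0.04, -0.0095, 0, 0.085],
    [-0.026, -0.04, -0.0095, 0, 0.085],
    [-0.026, -0.04, -0.0095, 0, 0.085]
  ]
}}

```text
time_s: 5.0
eef_pos: [395.2, 213.4, 220.2]
orientation: [0.016, 0.728, 0.682, 0.062]
wrist_force: [-1.1, 0.2, 0.6]
grip_width: 0.992
```

Emit:
{"fn": "arm_command", "kwargs": {
  "increments": [
    [-0.026, -0.04, -0.0095, 0, 0.085],
    [-0.026, -0.04, -0.0095, 0, 0.085],
    [-0.026, -0.04, -0.0095, 0, 0.085],
    [-0.0205, -0.032, -0.0045, 0, 0.085]
  ]
}}

```text
time_s: 5.4
eef_pos: [234.6, 123.0, 230.8]
orientation: [0.016, 0.728, 0.682, 0.063]
wrist_force: [0.1, -0.7, 1.0]
grip_width: 0.998
```

```bash
python3 - <<'E'
from h import *
s,R,th=axes(); print(s["qpos"].round(3)); print(R.round(3))
E
```

```text
t 5.4 pos [234.6 123.  230.8] th 86.45 zax [ 0.113  0.062 -0.992] F [ 0.1 -0.7  1. ] w 0.998
[ 0.48  -0.723 -0.436  1.728  0.003  0.546]
[[ 0.062  0.992  0.113]
 [ 0.996 -0.069  0.062]
 [ 0.069  0.109 -0.992]]
```

Emit:
{"fn": "arm_command", "kwargs": {
  "increments": [
    [-0.0205, -0.032, -0.0045, 0, 0.085],
    [-0.0205, -0.032, -0.0045, 0, 0.085]
  ]
}}

```text
time_s: 5.6
eef_pos: [179.3, 91.6, 235.4]
orientation: [0.013, 0.729, 0.682, 0.053]
wrist_force: [19.8, 10.7, 10.0]
grip_width: 0.992
```

```bash
python3 - <<'E'
from h import *
s,R,th=axes(); print(s["qpos"].round(3)); print(R.round(3))
E
```

```text
t 5.6 pos [179.3  91.6 235.4] th 86.4 zax [ 0.096  0.053 -0.994] F [19.8 10.7 10. ] w 0.992
[ 0.466 -0.848 -0.472  1.837  0.004  0.532]
[[ 0.063  0.993  0.096]
 [ 0.996 -0.068  0.053]
 [ 0.06   0.093 -0.994]]
```

Emit:
{"fn": "arm_command", "kwargs": {
  "increments": [
    [0.0205, 0.032, 0.0045, 0, 0.085],
    [0.0205, 0.032, 0.0045, 0, 0.085]
  ]
}}

```text
time_s: 5.8
eef_pos: [249.0, 130.2, 236.2]
orientation: [0.014, 0.729, 0.682, 0.056]
wrist_force: [0.3, -0.0, 0.4]
grip_width: 0.992
```

```bash
cat > k.py <<'E'
import numpy as np
from scipy.optimize import least_squares
data=[((.0874,.1751,1.6598),(152.9,-528.3),230.9),((-.15,.008,1.729),(439.5,-61.6),263.1),((.774,1.101,1.894),(679.4,372.5),232.),
((.923,1.233,1.756),(764.6,418.8),180.1),((.68,.859,1.632),(716.9,395.4),188.4),((-.723,-.436,1.728),(234.6,123.),230.8),((-.848,-.472,1.837),(179.3,91.6),235.4)]
def fk(p,q):
    h,L1,L2,c,D,e,r0=p; q2,q3,q4=q
    ph=q2-q3+q4
    a=q2-q3+c
    r=r0+L1*np.sin(q2)+L2*np.sin(a)+D*np.cos(ph)+e*np.sin(ph)
    z=h+L1*np.cos(q2)+L2*np.cos(a)-D*np.sin(ph)+e*np.cos(ph)
    return r,z
def res(p):
    o=[]
    for q,xy,z in data:
        r,zz=fk(p,q); o+= [r-np.hypot(*xy),zz-z]
    return o
best=None
for c in (0.5,1,1.5,2):
  s=least_squares(res,[300,350,350,c,250,0,0],max_nfev=5000)
  if best is None or s.cost<best.cost: best=s
P=best.x
if __name__=="__main__": print(P.round(3),best.cost,np.round(best.fun,1))
E
python3 k.py; python3 - <<'E'
from h import *
s,R,th=axes(); print(s["qpos"].round(3)); print(R.round(3))
E
```

```text
[ 1.60353e+02  4.20142e+02  5.19839e+02  1.50000e+00  4.30322e+02
  4.93000e-01 -8.00000e-02] 0.1628221861033676 [-0.1 -0.2  0.   0.3  0.1 -0.1 -0.2  0.1  0.1 -0.1  0.1  0.1 -0.1 -0.1]
t 5.8 pos [249.  130.2 236.2] th 86.39 zax [ 0.101  0.056 -0.993] F [ 0.3 -0.   0.4] w 0.992
[ 0.479 -0.666 -0.398  1.723  0.003  0.545]
[[ 0.063  0.993  0.101]
 [ 0.996 -0.069  0.056]
 [ 0.063  0.098 -0.993]]
```

Emit:
{"fn": "arm_command", "kwargs": {
  "increments": [
    [-0.0205, -0.032, -0.0045, 0, 0.085],
    [-0.012, -0.019, -0.0026, 0, 0.085],
    [-0.004, -0.0064, -0.0009, 0, 0.085],
    [-0.004, -0.0064, -0.0009, 0, 0.085]
  ]
}}

```text
time_s: 6.2
eef_pos: [181.1, 92.9, 235.5]
orientation: [0.014, 0.728, 0.683, 0.055]
wrist_force: [-0.2, -0.6, -0.1]
grip_width: 0.993
```

```bash
python3 - <<'E'
from h import *
s,R,th=axes(); print(s["qpos"].round(3)); f=snap("scene","s1")
E
```

```text
t 6.2 pos [181.1  92.9 235.5] th 86.51 zax [ 0.099  0.055 -0.994] F [-0.2 -0.6 -0.1] w 0.993
[ 0.468 -0.847 -0.471  1.832  0.004  0.532]
```

View pics/s1.png

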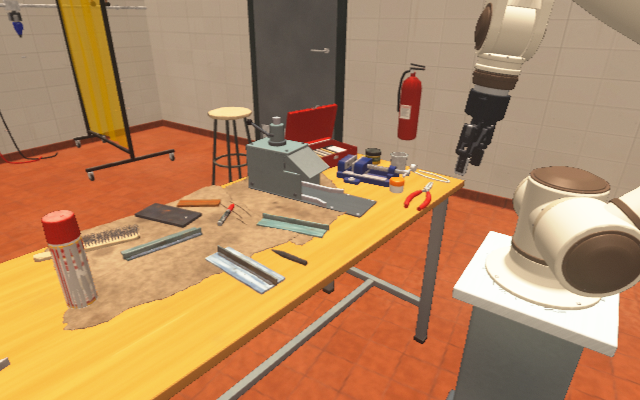

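Emit:
{"fn": "arm_command", "kwargs": {
  "increments": [
    [-0.005, -0.008, -0.001, 0, 0.085],
    [-0.005, -0.008, -0.001, 0, 0.085],
    [-0.005, -0.008, -0.001, 0, 0.085],
    [-0.005, -0.008, -0.001, 0, 0.085],
    [-0.005, -0.008, -0.001, 0, 0.085],
    [-0.005, -0.008, -0.001, 0, 0.085]
  ]
}}

```text
time_s: 6.85
eef_pos: [158.5, 79.2, 251.2]
orientation: [0.008, 0.728, 0.684, 0.035]
wrist_force: [-0.4, 0.6, 0.7]
grip_width: 0.993
```

```bash
python3 - <<'E'
from h import *
s,R,th=axes(); print(s["qpos"].round(3))
E
```

```text
t 6.85 pos [158.5  79.2 251.2] th 86.53 zax [ 0.062  0.037 -0.997] F [-0.4  0.6  0.7] w 0.993
[ 0.454 -0.846 -0.434  1.911  0.006  0.516]
```

Emit:
{"fn": "arm_command", "kwargs": {
  "increments": [
    [-0.005, -0.008, 0, 0, 0.085],
    [-0.005, -0.008, 0, 0, 0.085],
    [-0.005, -0.008, 0, 0, 0.085],
    [-0.005, -0.008, 0, 0, 0.085],
    [-0.005, -0.008, 0, 0, 0.085],
    [-0.005, -0.008, 0, 0, 0.085],
    [-0.005, -0.008, 0, 0, 0.085]
  ]
}}

```text
time_s: 7.55
eef_pos: [134.1, 63.3, 268.3]
orientation: [0.001, 0.728, 0.685, 0.014]
wrist_force: [-1.1, 0.1, -0.4]
grip_width: 0.996
```

```bash
python3 - <<'E'
from h import *
s,R,th=axes(); print(s["qpos"].round(3))
E
```

```text
t 7.55 pos [134.1  63.3 268.3] th 86.49 zax [ 0.023  0.018 -1.   ] F [-1.1  0.1 -0.4] w 0.996
[ 0.428 -0.847 -0.395  1.995  0.007  0.489]
```

Emit:
{"fn": "arm_command", "kwargs": {
  "increments": [
    [-0.006, -0.008, 0, 0, 0.085],
    [-0.006, -0.008, 0, 0, 0.085],
    [-0.006, -0.008, 0, 0, 0.085],
    [-0.006, -0.008, 0, 0, 0.085]
  ]
}}

```text
time_s: 7.95
eef_pos: [120.4, 49.2, 280.5]
orientation: [-0.003, 0.728, 0.685, 0.003]
wrist_force: [0.9, -0.9, 0.1]
grip_width: 0.993
```

```bash
python3 - <<'E'
from h import *
s,R,th=axes(); print(s["qpos"].round(3))
go([(440,330,200,8),(568,384,150,3)])
E
```

```text
t 7.95 pos [120.4  49.2 280.5] th 86.48 zax [-0.     0.009 -1.   ] F [ 0.9 -0.9  0.1] w 0.993
[ 0.37  -0.847 -0.367  2.048  0.008  0.432]
t 7.95 pos [120.4  49.2 280.5] th 86.48 zax [-0.     0.009 -1.   ] F [ 0.9 -0.9  0.1] w 0.993
8 rows of [37.4  37.73 10.35]
3 rows of [20.44 41.5  16.8 ]
```

Emit:
{"fn": "arm_command", "kwargs": {
  "increments": [
    [0.034, 0.0335, 0.009, 0, 0.085],
    [0.034, 0.0335, 0.009, 0, 0.085],
    [0.034, 0.0335, 0.009, 0, 0.085],
    [0.034, 0.0335, 0.009, 0, 0.085],
    [0.034, 0.0335, 0.009, 0, 0.085],
    [0.034, 0.0335, 0.009, 0, 0.085],
    [0.034, 0.0335, 0.009, 0, 0.085],
    [0.034, 0.0335, 0.009, 0, 0.085]
  ]
}}

```text
time_s: 8.75
eef_pos: [406.4, 306.1, 209.7]
orientation: [-0.003, 0.728, 0.685, 0.003]
wrist_force: [0.0, -0.8, 1.7]
grip_width: 0.994
```

Emit:
{"fn": "arm_command", "kwargs": {
  "increments": [
    [0.03, 0.03, 0.009, 0, 0.085],
    [0.015, 0.02, 0, 0, 0.085],
    [0, 0, 0, 0, 0.085]
  ]
}}

```text
time_s: 9.05
eef_pos: [459.3, 347.8, 199.4]
orientation: [-0.003, 0.729, 0.685, 0.001]
wrist_force: [-0.0, -0.7, 0.1]
grip_width: 0.99
```

```bash
python3 - <<'E'
from h import *
s,R,th=axes(); snap("wrist","w2")
E
```

```text
t 9.05 pos [459.3 347.8 199.4] th 86.48 zax [-0.003  0.007 -1.   ] F [-0.  -0.7  0.1] w 0.99
```

View pics/w2.png

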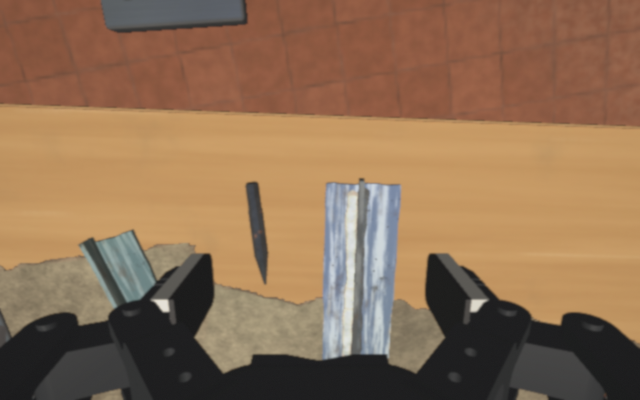

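```bash
python3 - <<'E'
from h import *
f=np.load("pics/w2.npz")
im=f["image"][:,:,::-1][170:360,310:420]
cv2.imwrite("pics/w2c.png",cv2.resize(im,None,fx=5,fy=3,interpolation=cv2.INTER_CUBIC))
for v in (200,250,300,340): print(v,f["image"][v,315:410:1].astype(int).sum(1)//3)
E
```

```text
200 [147 147 147 147 147 147 147 148 147 145 146 155 168 176 180 182 185 181
 168 155 152 159 168 175 176 171 163 160 157 158 173 188 195 204 211 215
 216 218 220 220 218 198 154 118 118 127 132 133 127 118 110 108 115 141
 174 194 197 185 166 154 153 162 174 184 188 187 189 196 205 211 209 203
 189 172 156 143 135 133 138 146 157 164 157 145 141 145 149 148 148 148
 148 149 149 149 149]
250 [151 151 151 151 151 151 151 150 146 140 138 140 141 146 160 181 197 197
 183 177 179 176 170 168 170 177 182 174 163 160 167 183 201 211 215 215
 216 214 210 197 167 132 120 119 117 113 108 106 117 153 190 199 186 165
 148 144 153 170 187 196 203 209 212 213 214 213 212 209 202 189 173 157
 146 142 139 139 139 140 143 145 145 147 149 149 149 149 149 149 149 149
 150 149 150 150 150]
300 [134 140 142 144 145 145 145 144 146 150 152 154 162 171 173 169 170 178
 184 180 173 164 156 159 171 175 178 187 190 193 206 217 221 221 220 217
 212 204 180 147 133 134 131 121 109 101 103 118 139 153 159 156 144 136
 139 154 169 172 163 155 157 169 181 184 184 187 182 168 152 144 142 143
 142 139 137 138 140 143 141 134 129 127 124 120 118 118 120 124 125 129
 139 146 149 150 150]
340 [134 134 135 136 138 138 140 146 155 162 167 172 175 184 196 205 205 199
 193 189 188 185 175 161 159 170 183 194 209 220 224 225 224 222 218 207
 173 125  97  94  95 100 104 107 103 100 111 129 143 160 174 173 161 152
 153 156 162 173 182 184 180 182 188 188 183 188 195 190 171 151 143 149
 166 176 167 138 119 116 115 114 113 113 113 113 113 113 114 113 113 113
 113 113 113 113 113]
```

View pics/w2c.png

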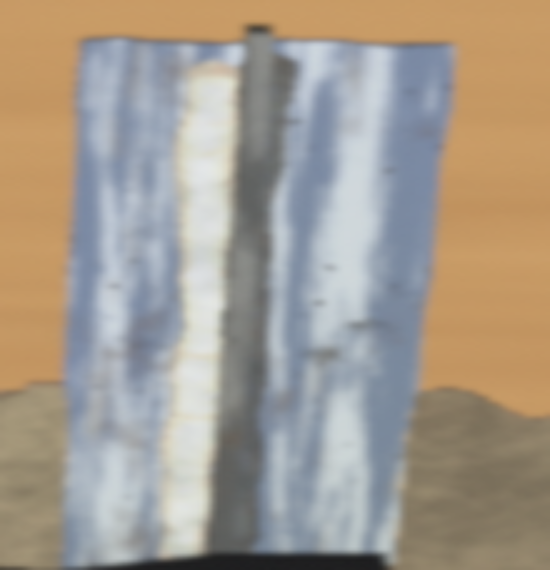

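```bash
python3 - <<'E'
from h import *
f=np.load("pics/w2.npz"); c=lambda x,y:(310+(x+.5)/5-.5,170+(y+.5)/3-.5)
def P(n,x,y,z): p=ray(f,*c(x,y),z);print(n,p.round(1));return p
a=P("nl",80,38,6.5);b=P("nr",454,44,6.5); print(np.linalg.norm(a-b))
c1=P("el",64,540,8);d1=P("er",400,540,8);print(np.linalg.norm(c1-d1))
P("webendtop",258,28,24.5)
P("web",257,60,24.5);P("web",255,150,24.5);P("web",238,300,25);P("web",232,500,26)
E
```

```text
nl [465.8 355.4   6.5]
nr [472.5 427.9   6.5]
72.73266183092294
el [652.7 341.    8. ]
er [657.8 414.8   8. ]
74.00742028125576
webendtop [461.  387.9  24.5]
web [471.  387.4  24.5]
web [500.  386.1  24.5]
web [551. 381.  25.]
web [625.3 377.   26. ]
```

```bash
python3 - <<'E'
from h import *
go([(565,381,90,4),(565,381,13,4)])
E
```

```text
t 9.1 pos [458.2 347.  200.3] th 86.47 zax [-0.002  0.007 -1.   ] F [-0.1  0.5  0.4] w 0.991
4 rows of [ 9.95 26.2  27.57]
4 rows of [-0.13  0.05 19.25]
```

Emit:
{"fn": "arm_command", "kwargs": {
  "increments": [
    [0.01, 0.026, 0.0275, 0, 0.085],
    [0.01, 0.026, 0.0275, 0, 0.085],
    [0.01, 0.026, 0.0275, 0, 0.085],
    [0.01, 0.0265, 0.0275, 0.01, 0.085],
    [0, 0, 0.02, 0, 0.085],
    [0, 0, 0.02, 0, 0.085],
    [0, 0, 0, 0, 0.085]
  ]
}}

```text
time_s: 9.8
eef_pos: [562.6, 380.2, 49.4]
orientation: [-0.004, 0.732, 0.681, 0.0]
wrist_force: [-0.9, -0.8, -0.7]
grip_width: 0.992
```

```bash
python3 - <<'E'
from h import *
s,R,th=axes(); snap("wrist","w3")
E
```

```text
t 9.8 pos [562.6 380.2  49.4] th 85.88 zax [-0.004  0.006 -1.   ] F [-0.9 -0.8 -0.7] w 0.992
```

View pics/w3.png

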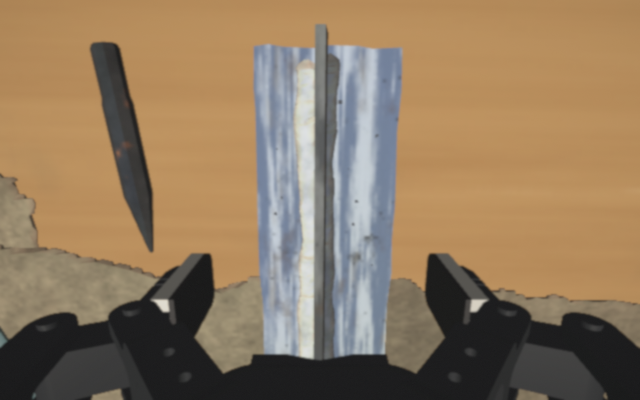

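Emit:
{"fn": "arm_command", "kwargs": {
  "increments": [
    [0, 0.001, 0.014, 0, 0.085],
    [0, 0.001, 0.014, 0, 0.085],
    [0, 0, 0.008, 0, 0.085],
    [0, 0, 0, 0, 0.0],
    [0, 0, 0, 0, 0.0],
    [0, 0, 0, 0, 0.0],
    [0, 0, 0, 0, 0.0],
    [0, 0, 0, 0, 0.0]
  ]
}}

```text
time_s: 10.65
eef_pos: [566.4, 382.2, 16.6]
orientation: [-0.003, 0.732, 0.681, 0.003]
wrist_force: [-0.7, 0.6, 0.0]
grip_width: 0.139
```

Emit:
{"fn": "arm_command", "kwargs": {
  "increments": [
    [0, 0, 0, 0, 0.0],
    [0, 0, 0, 0, 0.0],
    [0, 0, 0, 0, 0.0]
  ]
}}

```text
time_s: 10.95
eef_pos: [566.5, 382.0, 16.7]
orientation: [-0.003, 0.732, 0.681, 0.003]
wrist_force: [-1.5, -2.7, 5.8]
grip_width: 0.055
```

Emit:
{"fn": "arm_command", "kwargs": {
  "increments": [
    [0, 0, 0, 0, 0.0],
    [0, 0, 0, 0, 0.0]
  ]
}}

```text
time_s: 11.15
eef_pos: [566.5, 382.1, 16.7]
orientation: [-0.003, 0.732, 0.681, 0.003]
wrist_force: [-0.2, -1.8, 5.1]
grip_width: 0.057
```

```bash
python3 - <<'E'
from h import *
s,R,th=axes(); snap("wrist","w4")
E
```

```text
t 11.15 pos [566.5 382.1  16.7] th 85.9 zax [ 0.001  0.009 -1.   ] F [-0.2 -1.8  5.1] w 0.057
```

View pics/w4.png

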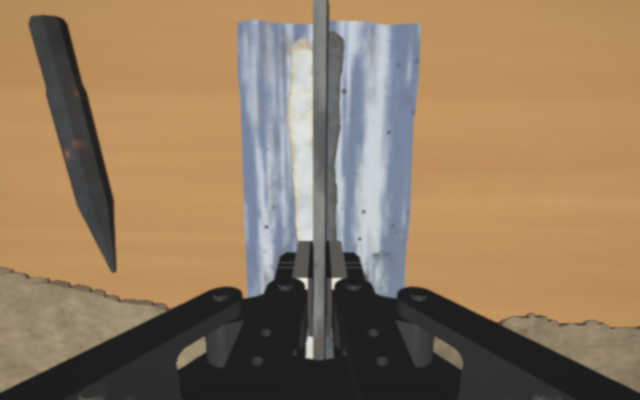

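Emit:
{"fn": "arm_command", "kwargs": {
  "increments": [
    [0, 0, -0.01, 0, 0.0],
    [0, 0, -0.02, 0, 0.0],
    [0, 0, -0.03, 0, 0.0],
    [0, 0, -0.03, 0, 0.0],
    [0, 0, 0, 0, 0.0]
  ]
}}

```text
time_s: 11.7
eef_pos: [567.5, 382.3, 110.2]
orientation: [-0.003, 0.732, 0.681, 0.006]
wrist_force: [0.9, 0.5, -6.8]
grip_width: 0.056
```

```bash
python3 - <<'E'
from h import *
s,R,th=axes(); snap("wrist","w5"); snap("scene","s5")
plan(s["eef_pos"],th,[(480,300,115,th,3,0),(480,0,115,94.1,8,0),(510.6,-72.2,115,94.1,3,0)])
E
```

```text
t 11.7 pos [567.5 382.3 110.2] th 85.92 zax [ 0.004  0.012 -1.   ] F [ 0.9  0.5 -6.8] w 0.056
[[-0.0294,-0.0272,-0.0016,-0.0,0],[-0.0294,-0.0272,-0.0016,-0.0,0],[-0.0294,-0.0272,-0.0016,-0.0,0],[-0.0374,0.0027,-0.0,-0.0178,0],[-0.0374,0.002,-0.0,-0.0178,0],[-0.0375,0.0013,-0.0,-0.0178,0],[-0.0375,0.0007,-0.0,-0.0178,0],[-0.0375,-0.0,-0.0,-0.0178,0]]
[[-0.0375,-0.0007,-0.0,-0.0178,0],[-0.0375,-0.0013,-0.0,-0.0178,0],[-0.0374,-0.002,-0.0,-0.0178,0],[-0.0247,0.0085,-0.0,-0.0,0],[-0.0247,0.0085,-0.0,-0.0,0],[-0.0247,0.0085,-0.0,-0.0,0]]
```

View pics/w5.png

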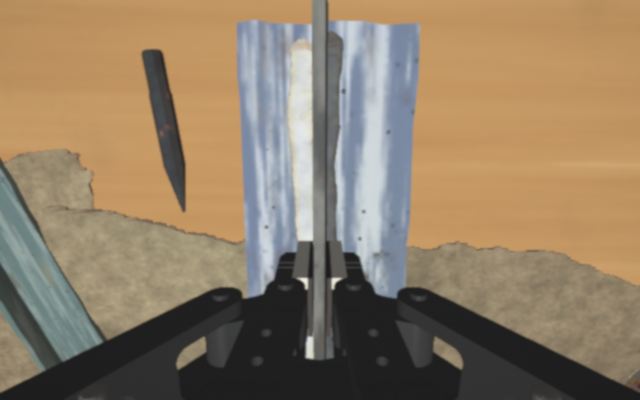

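View pics/s5.png

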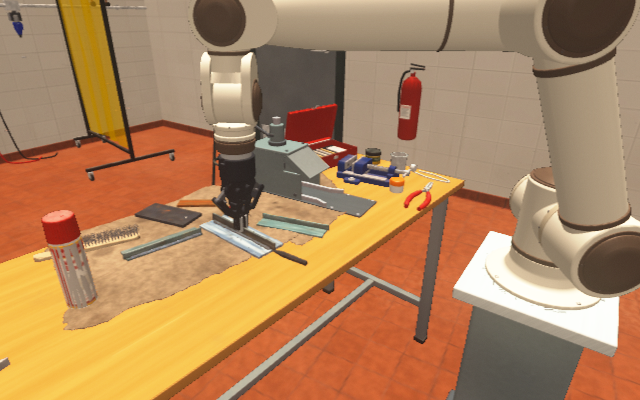

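Emit:
{"fn": "arm_command", "kwargs": {
  "increments": [
    [-0.02, -0.018, -0.0015, 0, 0.0],
    [-0.03, -0.027, -0.0015, 0, 0.0],
    [-0.03, -0.027, -0.0015, 0, 0.0],
    [-0.035, -0.007, 0, -0.018, 0.0],
    [-0.037, 0.002, 0, -0.018, 0.0],
    [-0.0375, 0.001, 0, -0.018, 0.0],
    [-0.0375, 0.001, 0, -0.018, 0.0],
    [-0.0375, 0, 0, -0.018, 0.0]
  ]
}}

```text
time_s: 12.6
eef_pos: [477.8, 121.0, 105.6]
orientation: [-0.004, 0.7, 0.714, 0.002]
wrist_force: [0.6, 0.7, -7.5]
grip_width: 0.055
```

Emit:
{"fn": "arm_command", "kwargs": {
  "increments": [
    [-0.0375, 0, 0, -0.018, 0.0],
    [-0.0375, -0.001, 0, -0.018, 0.0],
    [-0.0375, -0.002, 0, -0.017, 0.0],
    [-0.03, 0.0085, 0, 0, 0.0],
    [-0.03, 0.0085, 0, 0, 0.0],
    [-0.015, 0.005, 0, 0, 0.0],
    [0, 0, 0, 0, 0.0]
  ]
}}

```text
time_s: 13.3
eef_pos: [507.2, -64.6, 104.4]
orientation: [-0.004, 0.682, 0.731, 0.002]
wrist_force: [-1.0, 1.3, -7.5]
grip_width: 0.052
```

```bash
python3 - <<'E'
from h import *
go([(510.6,-72.2,60,2)])
snap("wrist","w6"); snap("top","t6")
E
```

```text
t 13.3 pos [507.2 -64.6 104.4] th 93.97 zax [-0.003  0.009 -1.   ] F [-1.   1.3 -7.5] w 0.052
2 rows of [-4.1   1.51 22.14]
```

View pics/w6.png

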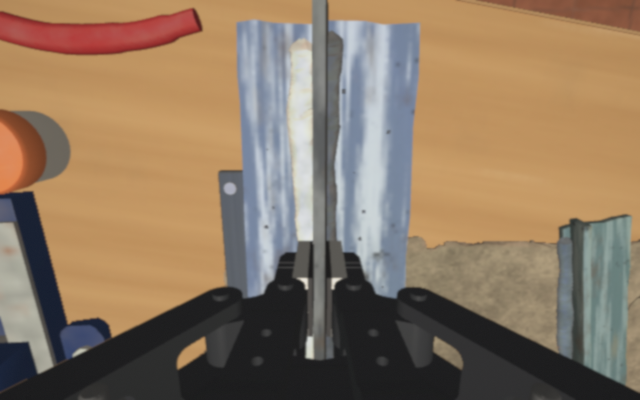

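Emit:
{"fn": "arm_command", "kwargs": {
  "increments": [
    [-0.004, 0.0015, 0.022, 0, 0.0],
    [-0.004, 0.0015, 0.022, 0, 0.0],
    [0, 0, 0.015, 0, 0.0],
    [0, 0, 0.01, 0, 0.0],
    [0, 0, 0, 0, 0.0]
  ]
}}

```text
time_s: 13.9
eef_pos: [510.2, -69.5, 36.2]
orientation: [-0.004, 0.681, 0.732, 0.002]
wrist_force: [0.4, 0.0, -7.5]
grip_width: 0.055
```

```bash
python3 - <<'E'
from h import *
axes()
snap("wrist","w7"); snap("top","t7")
a=cv2.imread("pics/t7.png")[100:260,300:460]; cv2.imwrite("pics/t7c.png",cv2.resize(a,None,fx=3.7,fy=3.7,interpolation=cv2.INTER_CUBIC))
E
```

```text
t 13.9 pos [510.2 -69.5  36.2] th 94.15 zax [-0.003  0.009 -1.   ] F [ 0.4  0.  -7.5] w 0.055
```

View pics/w7.png

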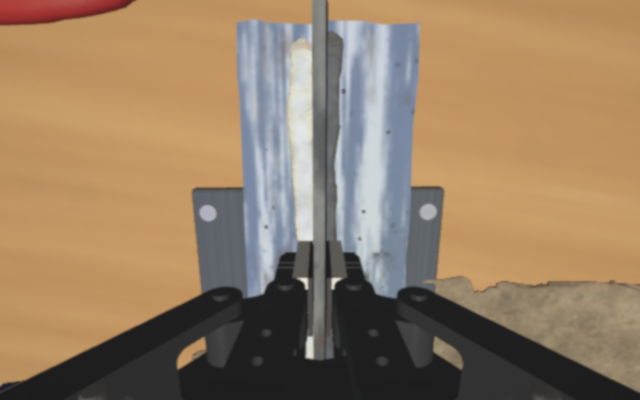

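View pics/t7c.png

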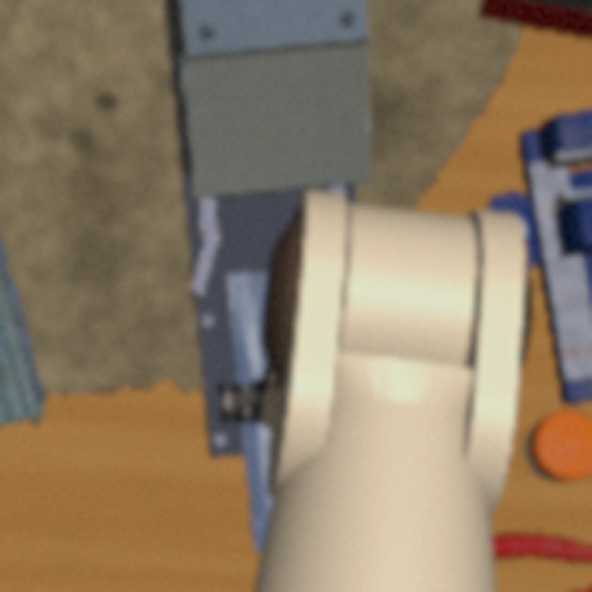

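Emit:
{"fn": "arm_command", "kwargs": {
  "increments": [
    [-0.003, 0, 0.008, 0, 0.0],
    [0, 0, 0.003, 0, 0.0],
    [0, 0, 0.002, 0, 0.0],
    [0, 0, 0, 0, 0.0]
  ]
}}

```text
time_s: 14.4
eef_pos: [511.4, -73.2, 24.4]
orientation: [-0.003, 0.681, 0.732, 0.003]
wrist_force: [-0.3, -0.5, -7.6]
grip_width: 0.057
```

Emit:
{"fn": "arm_command", "kwargs": {
  "increments": [
    [0, 0, 0.001, 0, 0.0],
    [0, 0, 0.001, 0, 0.0],
    [0, 0, 0.001, 0, 0.0],
    [0, 0, 0, 0, 0.0]
  ]
}}

```text
time_s: 14.8
eef_pos: [511.5, -73.2, 21.5]
orientation: [-0.003, 0.681, 0.732, 0.003]
wrist_force: [0.2, 0.3, -6.7]
grip_width: 0.058
```

Emit:
{"fn": "arm_command", "kwargs": {
  "increments": [
    [0, 0, 0.0007, 0, 0.0],
    [0, 0, 0.0007, 0, 0.0],
    [0, 0, 0, 0, 0.0]
  ]
}}

```text
time_s: 15.1
eef_pos: [511.8, -73.2, 20.9]
orientation: [-0.003, 0.681, 0.732, 0.003]
wrist_force: [0.3, 0.1, -0.9]
grip_width: 0.058
```

```bash
python3 - <<'E'
from h import *
axes()
snap("wrist","w8"); f=snap("scene","s8")
a=cv2.imread("pics/s8.png")[130:260,220:420]; cv2.imwrite("pics/s8c.png",cv2.resize(a,None,fx=4,fy=4,interpolation=cv2.INTER_CUBIC))
E
```

```text
t 15.1 pos [511.8 -73.2  20.9] th 94.1 zax [ 0.001  0.009 -1.   ] F [ 0.3  0.1 -0.9] w 0.058
```

View pics/w8.png

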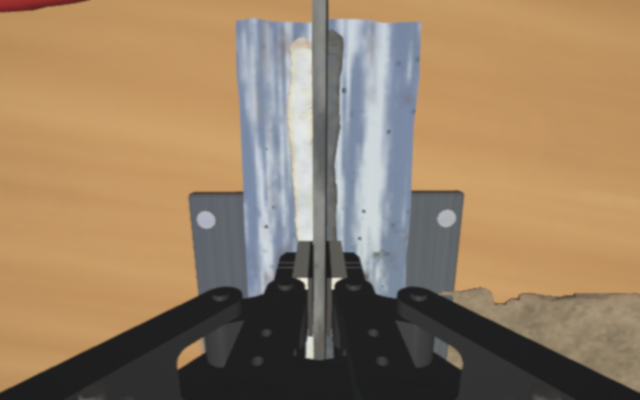

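View pics/s8c.png

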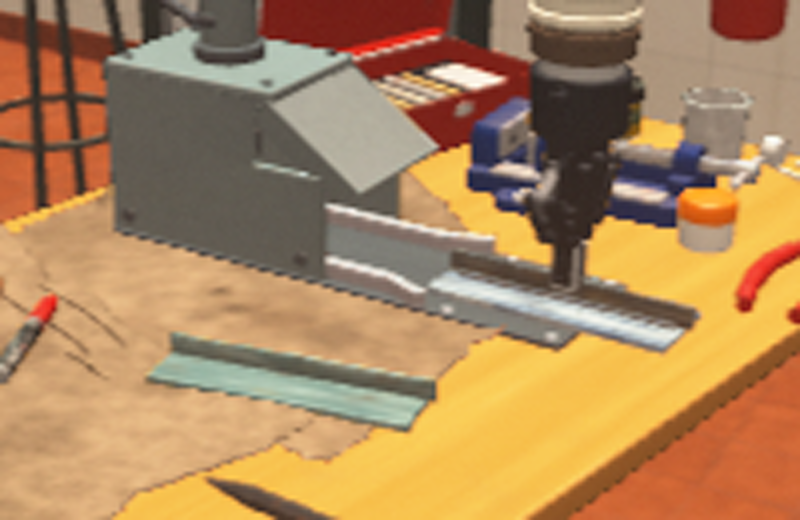

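Emit:
{"fn": "arm_command", "kwargs": {
  "increments": [
    [0, 0.006, 0, 0, 0.0],
    [0, 0.01, 0, 0, 0.0],
    [0, 0.01, 0, 0, 0.0],
    [0, 0.01, 0, 0, 0.0]
  ]
}}

```text
time_s: 15.6
eef_pos: [547.3, -70.7, 20.8]
orientation: [-0.003, 0.681, 0.732, 0.003]
wrist_force: [-6.1, -0.1, 3.9]
grip_width: 0.054
```

Emit:
{"fn": "arm_command", "kwargs": {
  "increments": [
    [0, 0.01, 0, 0, 0.0],
    [0, 0.01, 0, 0, 0.0],
    [0, 0.01, 0, 0, 0.0],
    [0, 0.01, 0, 0, 0.0]
  ]
}}

```text
time_s: 16.0
eef_pos: [587.3, -67.9, 20.8]
orientation: [-0.003, 0.681, 0.732, 0.003]
wrist_force: [-6.7, -0.3, 4.9]
grip_width: 0.055
```

Emit:
{"fn": "arm_command", "kwargs": {
  "increments": [
    [0, 0.01, 0, 0, 0.0],
    [0, 0.01, 0, 0, 0.0],
    [0, 0.008, 0, 0, 0.0],
    [0, 0, 0, 0, 0.0]
  ]
}}

```text
time_s: 16.4
eef_pos: [616.5, -65.8, 20.8]
orientation: [-0.002, 0.681, 0.732, 0.004]
wrist_force: [2.4, -0.2, -0.1]
grip_width: 0.06
```

```bash
python3 - <<'E'
from h import *
axes()
snap("wrist","w9")
E
```

```text
t 16.4 pos [616.5 -65.8  20.8] th 94.11 zax [ 0.001  0.008 -1.   ] F [ 2.4 -0.2 -0.1] w 0.06
```

View pics/w9.png

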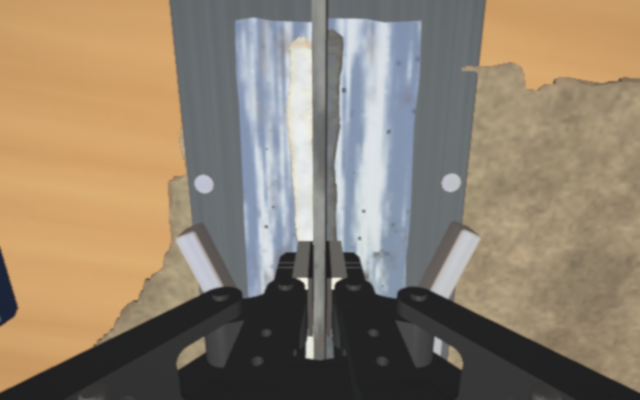

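Emit:
{"fn": "arm_command", "kwargs": {
  "increments": [
    [0, 0, 0, 0, 0.03],
    [0, 0, 0, 0, 0.03],
    [0, 0, 0, 0, 0.03],
    [0, 0, -0.01, 0, 0.03],
    [0, -0.01, -0.03, 0, 0.03],
    [0, -0.02, -0.04, 0, 0.03],
    [0, -0.02, -0.04, 0, 0.0],
    [0, -0.01, -0.04, 0, 0.0]
  ]
}}

```text
time_s: 17.25
eef_pos: [553.9, -71.5, 183.0]
orientation: [-0.003, 0.681, 0.732, 0.003]
wrist_force: [0.8, -0.5, 0.8]
grip_width: 0.018
```

```bash
python3 - <<'E'
from h import *
s,R,th=axes(); snap("wrist","w10")
go([(550,39,430,6),(640,46,430,2)])
E
```

```text
t 17.25 pos [553.9 -71.5 183. ] th 94.09 zax [ 0.001  0.009 -1.   ] F [ 0.8 -0.5  0.8] w 0.018
t 17.3 pos [555.  -71.8 190.5] th 94.09 zax [ 0.009  0.007 -1.   ] F [-0.1 -0.9  5.6] w 0.003
6 rows of [ 18.75   0.86 -39.79]
2 rows of [ 0.28 45.13  0.43]
```

View pics/w10.png

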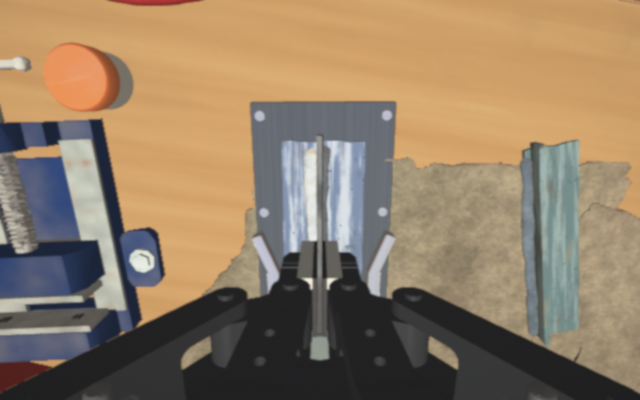

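Emit:
{"fn": "arm_command", "kwargs": {
  "increments": [
    [0.018, 0, -0.04, 0, 0.0],
    [0.019, 0.001, -0.04, 0, 0.0],
    [0.019, 0.001, -0.04, 0, 0.0],
    [0.019, 0.001, -0.04, 0, 0.0],
    [0.019, 0.001, -0.04, 0, 0.0],
    [0.019, 0.001, -0.04, 0, 0.0],
    [0, 0.035, 0, 0, 0.0],
    [0, 0.035, 0, 0, 0.0]
  ]
}}

```text
time_s: 18.1
eef_pos: [614.2, 44.8, 424.9]
orientation: [-0.001, 0.681, 0.732, 0.005]
wrist_force: [1.3, 0.3, 0.2]
grip_width: 0.004
```

```bash
python3 - <<'E'
from h import *
s,R,th=axes(); print(s["qpos"].round(3)); q=s["eef_pos"]; print(np.degrees(np.arctan2(q[1],q[0])))
E
```

```text
t 18.1 pos [614.2  44.8 424.9] th 94.17 zax [ 0.005  0.009 -1.   ] F [1.3 0.3 0.2] w 0.004
[ 0.069  0.533  1.156  2.189  0.009 -0.004]
4.169323408327447
```

Emit:
{"fn": "arm_command", "kwargs": {
  "increments": [
    [0, 0.025, -0.005, 0, 0.0],
    [0, 0.025, -0.005, 0, 0.0],
    [0, 0.025, -0.005, 0, 0.0],
    [0, 0.025, -0.005, 0, 0.0],
    [0, 0.025, -0.005, 0, 0.0],
    [0, 0.025, -0.005, 0, 0.0]
  ]
}}

```text
time_s: 18.7
eef_pos: [696.9, 50.0, 388.5]
orientation: [0.026, 0.681, 0.731, 0.034]
wrist_force: [0.2, 0.2, -0.1]
grip_width: 0.003
```

```bash
python3 - <<'E'
from h import *
s,R,th=axes(); print(s["qpos"].round(3)); q=s["eef_pos"]; print(np.degrees(np.arctan2(q[1],q[0])))
E
```

```text
t 18.7 pos [696.9  50.  388.5] th 94.1 zax [ 0.085  0.015 -0.996] F [ 0.2  0.2 -0.1] w 0.003
[ 0.068  0.642  1.235  2.077  0.009 -0.003]
4.100829504398104
```

Emit:
{"fn": "arm_command", "kwargs": {
  "increments": [
    [0, 0.03, -0.025, 0, 0.0],
    [0, 0.03, -0.025, 0, 0.0],
    [0, 0.03, -0.025, 0, 0.0],
    [0, 0.03, -0.025, 0, 0.0],
    [0, 0.03, -0.025, 0, 0.0],
    [0, 0.03, -0.025, 0, 0.0],
    [0, 0.03, -0.025, 0, 0.0],
    [0, 0.03, -0.025, 0, 0.0]
  ]
}}

```text
time_s: 19.5
eef_pos: [738.4, 52.0, 454.1]
orientation: [0.1, 0.674, 0.723, 0.114]
wrist_force: [1.1, 1.7, 0.3]
grip_width: 0.002
```

```bash
python3 - <<'E'
from h import *
s,R,th=axes(); print(s["qpos"].round(3)); q=s["eef_pos"]; print(np.degrees(np.arctan2(q[1],q[0])))
E
```

```text
t 19.5 pos [738.4  52.  454.1] th 94.1 zax [ 0.299  0.03  -0.954] F [1.1 1.7 0.3] w 0.002
[ 0.066  0.567  1.234  1.932  0.01  -0.002]
4.025068675517332
```

Emit:
{"fn": "arm_command", "kwargs": {
  "increments": [
    [0, 0.03, -0.025, 0, 0.0],
    [0, 0.03, -0.025, 0, 0.0],
    [0, 0.03, -0.025, 0, 0.0],
    [0, 0.03, -0.025, 0, 0.0],
    [0, 0.03, -0.025, 0, 0.0],
    [0, 0.03, -0.025, 0, 0.0],
    [0, 0.03, -0.025, 0, 0.0],
    [0, 0.03, -0.025, 0, 0.0]
  ]
}}

```text
time_s: 20.3
eef_pos: [747.0, 51.4, 555.8]
orientation: [0.176, 0.658, 0.705, 0.195]
wrist_force: [0.3, -0.6, 0.5]
grip_width: 0.002
```

```bash
python3 - <<'E'
from h import *
s,R,th=axes(); print(s["qpos"].round(3)); z=R[:,2]; print(np.degrees(np.arcsin(np.hypot(z[0],z[1]))), R.round(3))
E
```

```text
t 20.3 pos [747.   51.4 555.8] th 94.1 zax [ 0.506  0.044 -0.862] F [ 0.3 -0.6  0.5] w 0.002
[ 0.064  0.458  1.234  1.814  0.011 -0.002]
30.49184563705121 [[-0.072  0.86   0.506]
 [ 0.997  0.057  0.044]
 [ 0.009  0.507 -0.862]]
```

Emit:
{"fn": "arm_command", "kwargs": {
  "increments": [
    [0, 0.03, -0.025, 0, 0.0],
    [0, 0.03, -0.025, 0, 0.0],
    [0, 0.03, -0.025, 0, 0.0]
  ]
}}

```text
time_s: 20.6
eef_pos: [740.7, 50.5, 600.0]
orientation: [0.204, 0.65, 0.696, 0.225]
wrist_force: [0.2, -0.2, 0.7]
grip_width: -0.003
```

```bash
cat >> h.py <<'E'
O=np.array([660,-58,0.]); YAW=0.071
def W(x,y,z): return O+np.array([x*np.cos(YAW)-y*np.sin(YAW),x*np.sin(YAW)+y*np.cos(YAW),z])
def PR(p): d=np.asarray(p)-O; return np.array([d[0]*np.cos(YAW)+d[1]*np.sin(YAW),-d[0]*np.sin(YAW)+d[1]*np.cos(YAW),d[2]])
E
python3 - <<'E'
from h import *
s,R,th=axes(); print(s["qpos"].round(3)); z=R[:,2]; print(np.degrees(np.arcsin(np.hypot(z[0],z[1]))), R.round(3))
a=W(-185,-3.5,150); b=W(-185,-3.5,40)
print(a,b)
go([(560,20,420,5),(*a,8),(*b,3)])
E
```

```text
t 20.6 pos [740.7  50.5 600. ] th 94.11 zax [ 0.577  0.049 -0.816] F [ 0.2 -0.2  0.7] w -0.003
[ 0.063  0.411  1.234  1.777  0.012 -0.002]
35.358078464930514 [[-0.072  0.814  0.577]
 [ 0.997  0.053  0.049]
 [ 0.009  0.579 -0.816]]
[475.71438792 -74.61514915 150.        ] [475.71438792 -74.61514915  40.        ]
t 20.6 pos [740.7  50.5 600. ] th 94.11 zax [ 0.577  0.049 -0.816] F [ 0.2 -0.2  0.7] w -0.003
5 rows of [ -3.82 -50.57   8.23]
8 rows of [-11.34 -28.73  20.87]
3 rows of [ -0.33 -21.22  29.9 ]
```

```bash
python3 - <<'E'
from h import *; from k import fk,P
from scipy.optimize import fsolve
ph=np.pi/2-np.radians(35.36)
for x,z in ((-185,150),(-185,60),(-172,15),(-185,15),(-150,15),(10,15)):
    w=W(x,-3.5,z); r=np.hypot(w[0],w[1])
    g=lambda q:np.array(fk(P,(q[0],q[1],ph-q[0]+q[1])))-[r,z]
    q=fsolve(g,[-.5,-.7]); print(x,z,round(r),q.round(3),ph-q[0]+q[1],g(q).round(3))
E
```

```text
-185 150 482 [-0.751 -0.758] 0.9464437274059748 [-0. -0.]
-185 60 482 [-0.743 -0.928] 0.7689115798195753 [ 0. -0.]
-172 15 494 [-0.667 -0.98 ] 0.6400508442494771 [-0.  0.]
-185 15 482 [-0.715 -1.003] 0.6657188702942562 [ 0. -0.]
-150 15 516 [-0.588 -0.94 ] 0.6015349657620906 [-0.  0.]
10 15 673 [-0.122 -0.612] 0.463271575845842 [0. 0.]
```

Emit:
{"fn": "arm_command", "kwargs": {
  "increments": [
    [-0.003, -0.03, 0.007, 0, 0.0],
    [-0.003, -0.045, 0.007, 0, 0.0],
    [-0.003, -0.045, 0.007, 0, 0.0],
    [-0.003, -0.045, 0.007, 0, 0.0],
    [-0.003, -0.045, 0.007, 0, 0.0],
    [-0.003, -0.043, 0.006, 0, 0.0]
  ]
}}

```text
time_s: 21.2
eef_pos: [599.4, 27.3, 464.1]
orientation: [0.204, 0.65, 0.697, 0.225]
wrist_force: [-0.1, 0.2, 1.6]
grip_width: -0.001
```

Emit:
{"fn": "arm_command", "kwargs": {
  "increments": [
    [-0.0115, -0.0285, 0.021, 0, 0.0],
    [-0.0115, -0.0285, 0.021, 0, 0.0],
    [-0.0115, -0.0285, 0.021, 0, 0.0],
    [-0.0115, -0.0285, 0.021, 0, 0.0],
    [-0.0115, -0.0285, 0.021, 0, 0.0],
    [-0.0115, -0.0285, 0.021, 0, 0.0],
    [-0.0115, -0.0285, 0.021, 0, 0.0],
    [-0.0115, -0.0285, 0.021, 0, 0.0]
  ]
}}

```text
time_s: 22.0
eef_pos: [517.7, -68.7, 194.8]
orientation: [0.204, 0.65, 0.697, 0.225]
wrist_force: [0.4, -0.4, -0.3]
grip_width: 0.001
```

```bash
python3 - <<'E'
from h import *
s,R,th=axes(); print(s["qpos"].round(3)); z=R[:,2]; print(np.degrees(np.arcsin(np.hypot(z[0],z[1]))), PR(s["eef_pos"]))
a=W(-185,-3.5,60)
go([(*a,3)])
snap("wrist","w11"); snap("top","t11")
E
```

```text
t 22.0 pos [517.7 -68.7 194.8] th 94.11 zax [ 0.576  0.048 -0.816] F [ 0.4 -0.4 -0.3] w 0.001
[-0.229 -0.597 -0.59   0.984  0.179 -0.243]
35.32485842425941 [-142.66174354   -0.5527952   194.82357557]
t 22.0 pos [517.7 -68.7 194.8] th 94.11 zax [ 0.576  0.048 -0.816] F [ 0.4 -0.4 -0.3] w 0.001
3 rows of [ -1.35 -37.49  28.5 ]
```

View pics/w11.png

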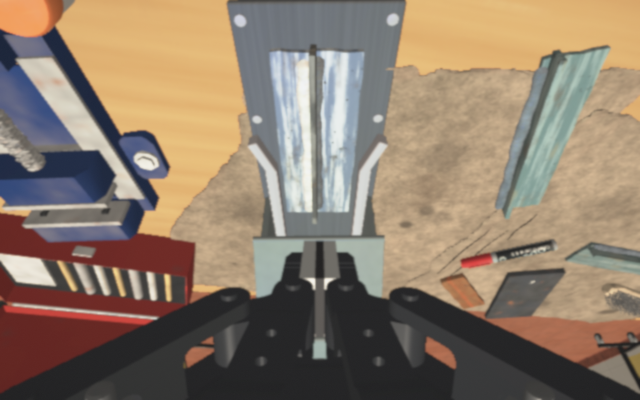

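```bash
python3 - <<'E'
from h import *
f=np.load("pics/w11.npz")
for n,u,v,z in (("webend",313,46,30),("fl",270,53,12),("fr",363,51,12),("platel",229,2,6),("plater",405,1,6),("farweb",314,222,30),("farfl",286,211,12),("farfr",349,213,12),("lipl",254,237,84),("lipr",383,236,84),("raill",249,144,20),("railr",386,144,20)):
    p=ray(f,u,v,z); print(n,p.round(1),PR(p).round(1))
E
```

```text
webend [505.8 -72.1  30. ] [-154.8   -3.1   30. ]
fl [ 522.6 -104.4   12. ] [-140.4  -36.5   12. ]
fr [516.3 -33.   12. ] [-141.6   35.1   12. ]
platel [ 489.9 -132.5    6. ] [-174.9  -62.2    6. ]
plater [480.9  -8.4   6. ] [-175.1   62.2    6. ]
farweb [715.7 -58.9  30. ] [55.5 -4.9 30. ]
farfl [719.9 -92.3  12. ] [ 57.3 -38.5  12. ]
farfr [719.3 -16.3  12. ] [62.1 37.4 12. ]
lipl [ 669.7 -119.1   84. ] [  5.3 -61.7  84. ]
lipr [660.9   4.1  84. ] [ 5.3 61.9 84. ]
raill [ 609.3 -126.5   20. ] [-55.5 -64.7  20. ]
railr [601.2   2.4  20. ] [-54.4  64.4  20. ]
```

Emit:
{"fn": "arm_command", "kwargs": {
  "increments": [
    [-0.0015, -0.0375, 0.0285, 0, 0.0],
    [-0.0015, -0.0375, 0.0285, 0, 0.0],
    [-0.001, -0.0375, 0.0285, 0, 0.0],
    [0, 0, 0, 0, 0.0]
  ]
}}

```text
time_s: 22.5
eef_pos: [471.7, -73.0, 53.8]
orientation: [0.199, 0.652, 0.697, 0.222]
wrist_force: [-0.2, 0.4, 0.0]
grip_width: 0.002
```

```bash
python3 - <<'E'
from h import *
s,R,th=axes(); z=R[:,2]; print(np.degrees(np.arcsin(np.hypot(z[0],z[1]))), PR(s["eef_pos"]))
go([(*W(-182,-3.5,16),3),(*W(-172,-3.5,16),2)])
f=snap("wrist","w12")
E
```

```text
t 22.5 pos [471.7 -73.   53.8] th 94.07 zax [ 0.567  0.05  -0.822] F [-0.2  0.4  0. ] w 0.002
34.664525105243456 [-188.85129722   -1.58170113   53.7560908 ]
t 22.5 pos [471.7 -73.   53.8] th 94.07 zax [ 0.567  0.05  -0.822] F [-0.2  0.4  0. ] w 0.002
3 rows of [-0.79 -5.27 11.64]
2 rows of [0.   4.11 2.84]
```

View pics/w12.png

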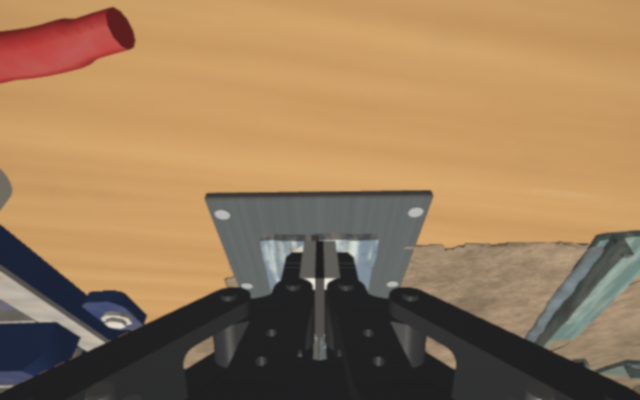

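Emit:
{"fn": "arm_command", "kwargs": {
  "increments": [
    [-0.001, -0.005, 0.0115, 0, 0.0],
    [-0.001, -0.005, 0.0115, 0, 0.0],
    [0, -0.005, 0.0115, 0, 0.0],
    [0, 0.004, 0.0028, 0, 0.0],
    [0, 0, 0, 0, 0.0]
  ]
}}

```text
time_s: 23.05
eef_pos: [491.6, -75.2, 28.4]
orientation: [0.205, 0.65, 0.697, 0.226]
wrist_force: [-0.4, 0.0, 0.3]
grip_width: 0.003
```

```bash
python3 - <<'E'
from h import *
s,R,th=axes(); z=R[:,2]; print(np.degrees(np.arcsin(np.hypot(z[0],z[1]))), PR(s["eef_pos"]))
d=W(1,0,0)-W(0,0,0); print(R.T@d)
f=snap("scene","s13")
a=f["image"][:,:,::-1][130:260,220:420]; cv2.imwrite("pics/s13c.png",cv2.resize(a,None,fx=4,fy=4,interpolation=cv2.INTER_CUBIC))
E
```

```text
t 23.05 pos [491.6 -75.2  28.4] th 94.14 zax [ 0.579  0.048 -0.814] F [-0.4  0.   0.3] w 0.003
35.50061816789416 [-169.21050399   -5.16397014   28.43980813]
[-0.00124337  0.8141359   0.58067305]
```

View pics/s13c.png

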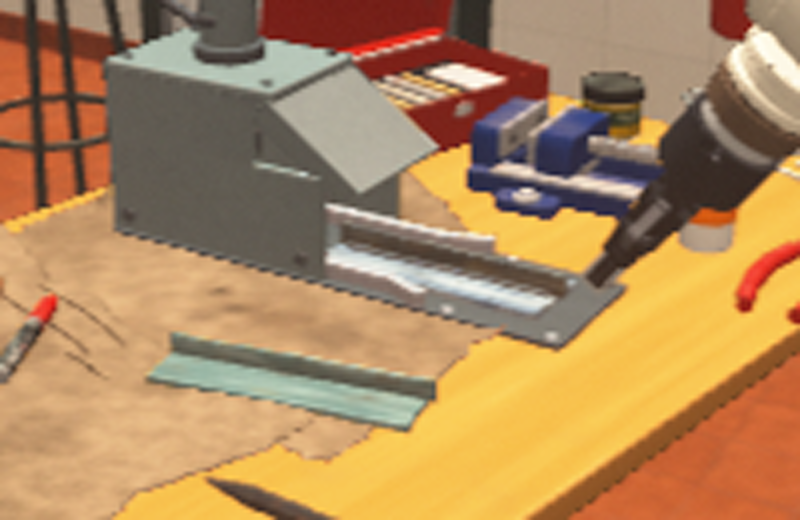

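```bash
python3 - <<'E'
from h import *
s,R,th=axes(); print(s["qpos"].round(3))
go([(*W(-174,-3.5,17),2)])
E
```

```text
t 23.1 pos [490.9 -75.1  27.7] th 94.14 zax [ 0.578  0.048 -0.815] F [ 0.4 -0.5  0. ] w 0.001
[-0.266 -0.633 -0.933  0.681  0.199 -0.275]
t 23.1 pos [490.9 -75.1  27.7] th 94.14 zax [ 0.578  0.048 -0.815] F [ 0.4 -0.5  0. ] w 0.001
2 rows of [ 0.73 -4.79  3.17]
```

Emit:
{"fn": "arm_command", "kwargs": {
  "increments": [
    [0.001, -0.005, 0.003, 0, 0.0],
    [0.0005, -0.0045, 0.003, 0, 0.0],
    [0, 0, 0, 0, 0.0]
  ]
}}

```text
time_s: 23.4
eef_pos: [483.4, -73.4, 12.6]
orientation: [0.203, 0.651, 0.697, 0.224]
wrist_force: [-0.5, 1.3, -0.2]
grip_width: -0.002
```

```bash
python3 - <<'E'
from h import *
s,R,th=axes(); z=R[:,2]; print(np.degrees(np.arcsin(np.hypot(z[0],z[1]))), PR(s["eef_pos"]))
d=W(1,0,0)-W(0,0,0); print(R.T@d)
E
```

```text
t 23.4 pos [483.4 -73.4  12.6] th 94.1 zax [ 0.574  0.049 -0.818] F [-0.5  1.3 -0.2] w -0.002
35.15949288726972 [-177.21592598   -2.86149039   12.63979065]
[-5.53282320e-04  8.17590153e-01  5.75800343e-01]
```

Emit:
{"fn": "arm_command", "kwargs": {
  "increments": [
    [0, 0.002, -0.003, 0, 0.0],
    [0, 0.0041, 0.0029, 0, 0.0],
    [0, 0, 0, 0, 0.0]
  ]
}}

```text
time_s: 23.7
eef_pos: [489.9, -73.4, 17.9]
orientation: [0.204, 0.65, 0.697, 0.225]
wrist_force: [0.1, 0.5, 0.5]
grip_width: 0.003
```

```bash
python3 - <<'E'
from h import *
s,R,th=axes(); print(PR(s["eef_pos"]))
E
```

```text
t 23.7 pos [489.9 -73.4  17.9] th 94.1 zax [ 0.576  0.048 -0.816] F [0.1 0.5 0.5] w 0.003
[-170.79604682   -3.30028862   17.88589545]
```

Emit:
{"fn": "arm_command", "kwargs": {
  "increments": [
    [0, 0.0035, 0.006, 0, 0.0],
    [0, 0.0082, 0.0058, 0, 0.0],
    [0, 0.0082, 0.0058, 0, 0.0]
  ]
}}

```text
time_s: 24.0
eef_pos: [515.6, -71.3, 13.6]
orientation: [0.203, 0.651, 0.697, 0.224]
wrist_force: [-5.5, -0.8, 2.6]
grip_width: -0.004
```

Emit:
{"fn": "arm_command", "kwargs": {
  "increments": [
    [0, 0.0082, 0.0058, 0, 0.0],
    [0, 0.0082, 0.0058, 0, 0.0],
    [0, 0.0082, 0.0058, 0, 0.0]
  ]
}}

```text
time_s: 24.3
eef_pos: [545.8, -69.2, 13.5]
orientation: [0.203, 0.651, 0.697, 0.224]
wrist_force: [-6.9, -0.4, 3.1]
grip_width: 0.001
```

```bash
python3 - <<'E'
from h import *
s,R,th=axes(); print(PR(s["eef_pos"]))
f=snap("scene","s14")
a=f["image"][:,:,::-1][130:260,220:420]; cv2.imwrite("pics/s14c.png",cv2.resize(a,None,fx=4,fy=4,interpolation=cv2.INTER_CUBIC))
E
```

```text
t 24.3 pos [545.8 -69.2  13.5] th 94.09 zax [ 0.574  0.048 -0.818] F [-6.9 -0.4  3.1] w 0.001
[-114.75230009   -3.05014116   13.51270925]
```

View pics/s14c.png

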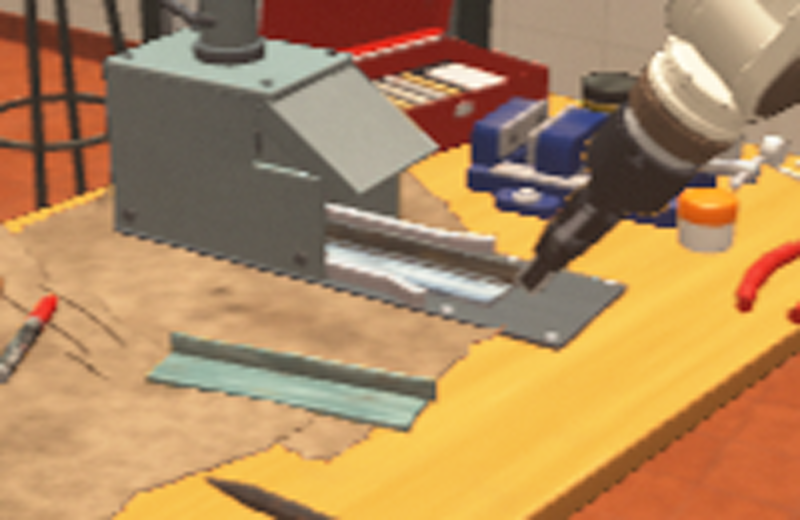

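Emit:
{"fn": "arm_command", "kwargs": {
  "increments": [
    [0, 0.0084, 0.0056, 0, 0.0],
    [0, 0.0084, 0.0056, 0, 0.0],
    [0, 0.0082, 0.0058, 0, 0.0],
    [0, 0.0082, 0.0058, 0, 0.0]
  ]
}}

```text
time_s: 24.75
eef_pos: [585.8, -66.2, 13.8]
orientation: [0.202, 0.651, 0.697, 0.224]
wrist_force: [-3.3, -0.3, -2.4]
grip_width: -0.001
```

Emit:
{"fn": "arm_command", "kwargs": {
  "increments": [
    [0, 0.0082, 0.0058, 0, 0.0],
    [0, 0.0082, 0.0058, 0, 0.0],
    [0, 0.0082, 0.0058, 0, 0.0],
    [0, 0.0082, 0.0058, 0, 0.0]
  ]
}}

```text
time_s: 25.15
eef_pos: [626.5, -63.3, 14.5]
orientation: [0.203, 0.65, 0.697, 0.224]
wrist_force: [-2.6, -0.1, -0.8]
grip_width: 0.002
```

```bash
python3 - <<'E'
from h import *
s,R,th=axes(); print(PR(s["eef_pos"]))
f=snap("scene","s15")
a=f["image"][:,:,::-1][130:260,220:420]; cv2.imwrite("pics/s15c.png",cv2.resize(a,None,fx=4,fy=4,interpolation=cv2.INTER_CUBIC)); snap("wrist","w15")
E
```

```text
t 25.15 pos [626.5 -63.3  14.5] th 94.11 zax [ 0.574  0.049 -0.817] F [-2.6 -0.1 -0.8] w 0.002
[-33.83396935  -2.94471099  14.50273894]
```

View pics/s15c.png

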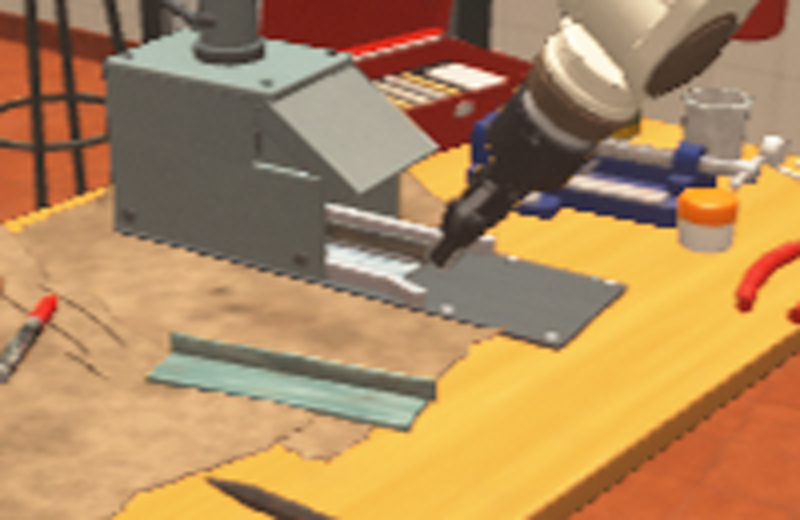

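View pics/w15.png

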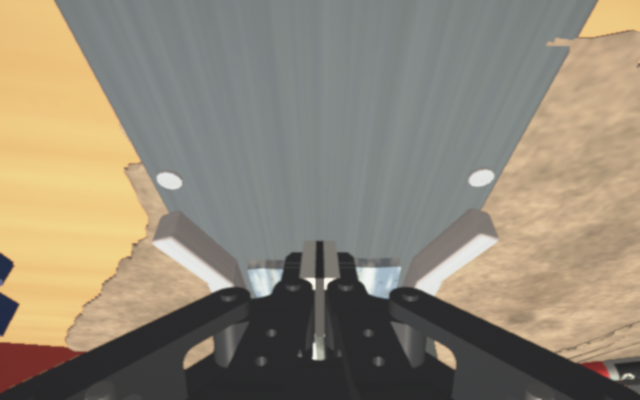

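Emit:
{"fn": "arm_command", "kwargs": {
  "increments": [
    [0, 0.0082, 0.0058, 0, 0.0],
    [0, 0.0082, 0.0058, 0, 0.0],
    [0, 0.0082, 0.0058, 0, 0.0],
    [0, 0.0041, 0.0029, 0, 0.0]
  ]
}}

```text
time_s: 25.65
eef_pos: [661.7, -60.9, 14.9]
orientation: [0.203, 0.65, 0.697, 0.224]
wrist_force: [-6.3, -1.4, 3.8]
grip_width: -0.001
```

```bash
python3 - <<'E'
from h import *
s,R,th=axes(); print(PR(s["eef_pos"]))
f=snap("scene","s16")
a=f["image"][:,:,::-1][130:260,220:420]; cv2.imwrite("pics/s16c.png",cv2.resize(a,None,fx=4,fy=4,interpolation=cv2.INTER_CUBIC))
E
```

```text
t 25.65 pos [661.7 -60.9  14.9] th 94.11 zax [ 0.575  0.048 -0.817] F [-6.3 -1.4  3.8] w -0.001
[ 1.46729867 -3.0271084  14.94687055]
```

View pics/s16c.png

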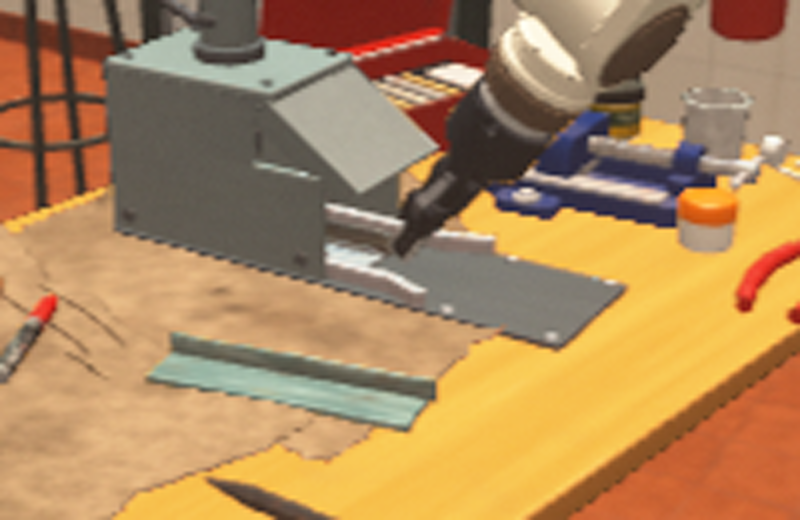

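Clear of the lip so far; now small steps watching force.

Emit:
{"fn": "arm_command", "kwargs": {
  "increments": [
    [0, 0.0025, 0.0017, 0, 0.0],
    [0, 0.0025, 0.0017, 0, 0.0]
  ]
}}

```text
time_s: 25.9
eef_pos: [666.8, -60.5, 14.9]
orientation: [0.203, 0.65, 0.697, 0.224]
wrist_force: [-5.6, -0.8, 2.5]
grip_width: 0.003
```

Emit:
{"fn": "arm_command", "kwargs": {
  "increments": [
    [0, 0.0016, 0.0011, 0, 0.0],
    [0, 0.0016, 0.0011, 0, 0.0]
  ]
}}

```text
time_s: 26.1
eef_pos: [670.6, -60.3, 14.8]
orientation: [0.203, 0.65, 0.697, 0.224]
wrist_force: [-5.4, -0.6, 1.7]
grip_width: 0.0
```

Emit:
{"fn": "arm_command", "kwargs": {
  "increments": [
    [0, 0.0012, 0.0008, 0, 0.0],
    [0, 0.0012, 0.0008, 0, 0.0]
  ]
}}

```text
time_s: 26.3
eef_pos: [673.4, -60.1, 14.9]
orientation: [0.203, 0.65, 0.697, 0.224]
wrist_force: [-5.6, -0.3, 1.8]
grip_width: -0.001
```

Emit:
{"fn": "arm_command", "kwargs": {
  "increments": [
    [0, 0.0012, 0.0008, 0, 0.0],
    [0, 0.0012, 0.0008, 0, 0.0]
  ]
}}

```text
time_s: 26.5
eef_pos: [675.5, -59.9, 14.5]
orientation: [0.202, 0.651, 0.697, 0.224]
wrist_force: [-24.1, -0.6, 14.8]
grip_width: 0.002
```

Emit:
{"fn": "arm_command", "kwargs": {
  "increments": [
    [0, 0, 0, 0, 0.0],
    [0, 0, 0, 0, 0.0]
  ]
}}

```text
time_s: 26.7
eef_pos: [675.4, -59.9, 14.6]
orientation: [0.202, 0.651, 0.697, 0.224]
wrist_force: [-16.9, -1.2, 9.5]
grip_width: 0.006
```

```bash
python3 - <<'E'
from h import *
s,R,th=axes(); print(PR(s["eef_pos"]), s["ft_torque"])
f=snap("scene","s17")
a=f["image"][:,:,::-1][160:230,290:370]; cv2.imwrite("pics/s17c.png",cv2.resize(a,None,fx=8,fy=8,interpolation=cv2.INTER_CUBIC)); snap("wrist","w17")
E
```

```text
t 26.7 pos [675.4 -59.9  14.6] th 94.08 zax [ 0.573  0.048 -0.818] F [-16.9  -1.2   9.5] w 0.006
[15.18489127 -2.9865498  14.62646249] [-0.10836533  2.13759277  0.07666525]
```

View pics/s17c.png

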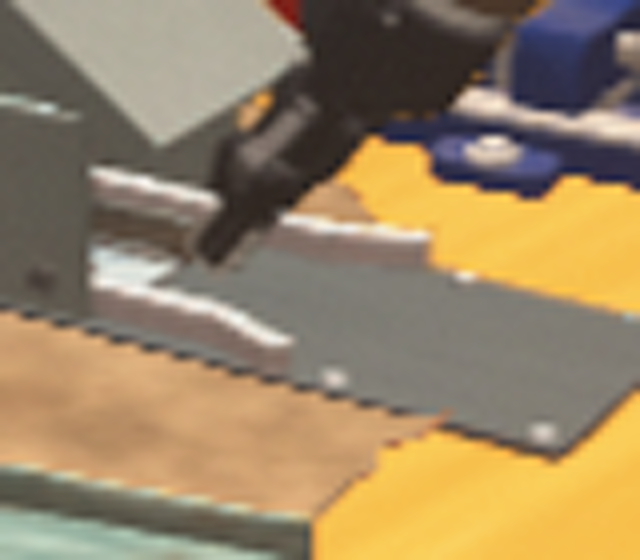

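View pics/w17.png

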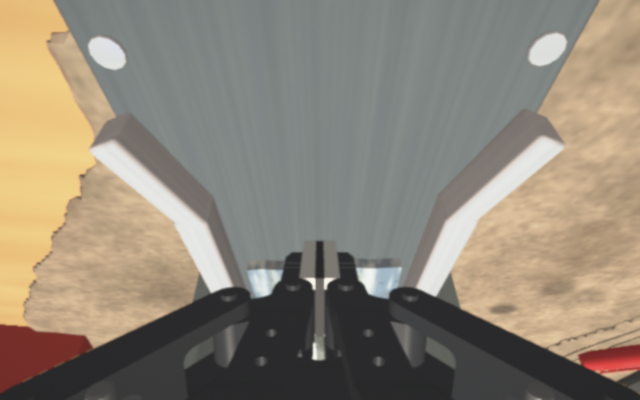

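Emit:
{"fn": "arm_command", "kwargs": {
  "increments": [
    [0, 0.001, 0.0002, 0, 0.0],
    [0, 0.0008, 0.0002, 0, 0.0],
    [0, 0, 0, 0, 0.0]
  ]
}}

```text
time_s: 27.1
eef_pos: [675.8, -59.9, 14.5]
orientation: [0.201, 0.651, 0.697, 0.223]
wrist_force: [-29.5, -1.6, 15.6]
grip_width: -0.0
```

```bash
python3 - <<'E'
from h import *
s,R,th=axes(); print(PR(s["eef_pos"]), s["ft_torque"])
E
```

```text
t 27.1 pos [675.8 -59.9  14.5] th 94.05 zax [ 0.571  0.048 -0.82 ] F [-29.5  -1.6  15.6] w -0.0
[15.58124868 -2.99593722 14.49010809] [-0.1010456   3.46678928  0.13866549]
```

Emit:
{"fn": "arm_command", "kwargs": {
  "increments": [
    [0, -0.0041, -0.0029, 0, 0.0],
    [0, -0.0123, -0.0086, 0, 0.0],
    [0, -0.0123, -0.0086, 0, 0.0],
    [0, -0.0205, -0.0144, 0, 0.0],
    [0, -0.0205, -0.0144, 0, 0.0],
    [0, -0.0205, -0.0144, 0, 0.0],
    [0, 0, 0, 0, 0.0]
  ]
}}

```text
time_s: 27.8
eef_pos: [566.4, -67.6, 15.1]
orientation: [0.203, 0.651, 0.697, 0.224]
wrist_force: [-0.1, 0.2, 0.0]
grip_width: 0.002
```

```bash
python3 - <<'E'
from h import *
s,R,th=axes(); print(PR(s["eef_pos"]), s["ft_torque"])
f=snap("wrist","w18");f=snap("scene","s18")
a=f["image"][:,:,::-1][140:230,270:390]; cv2.imwrite("pics/s18c.png",cv2.resize(a,None,fx=6.5,fy=6.5,interpolation=cv2.INTER_CUBIC))
E
```

```text
t 27.8 pos [566.4 -67.6  15.1] th 94.08 zax [ 0.575  0.048 -0.817] F [-0.1  0.2  0. ] w 0.002
[-94.07929558  -2.97630694  15.06047657] [-0.04457568  0.53029495 -0.06543618]
```

View pics/w18.png

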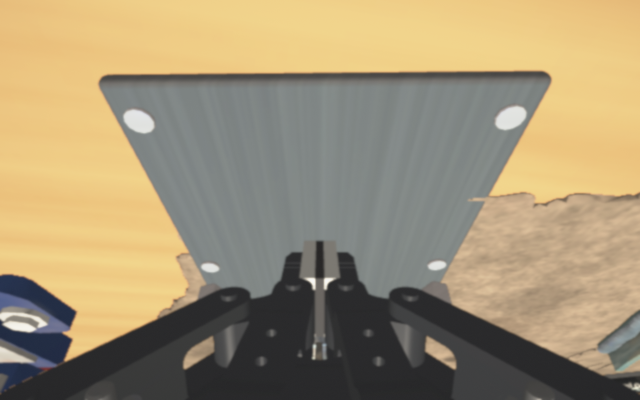

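View pics/s18c.png

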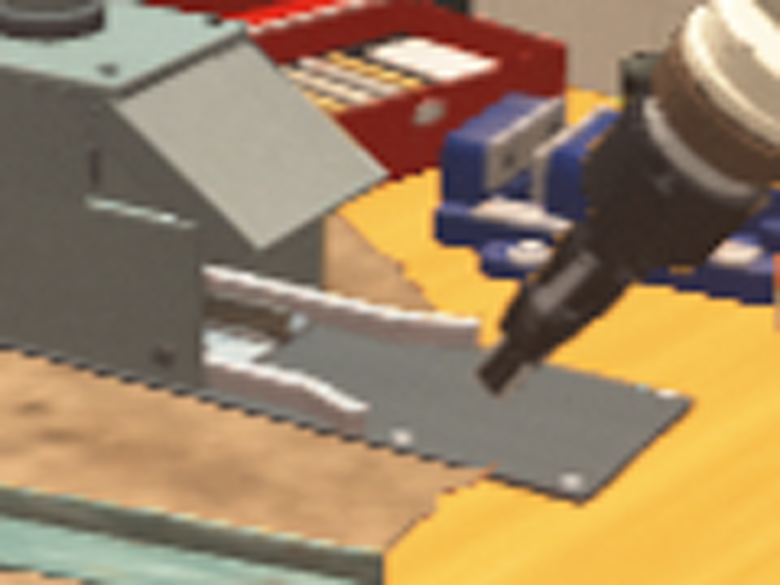

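```bash
python3 - <<'E'
from h import *
f=np.load("pics/s18.npz"); c=lambda x,y:(270+(x+.5)/6.5-.5,140+(y+.5)/6.5-.5)
for n,x,y,z in (("lipL",262,249,84),("lipR",388,177,84),("plateNL",580,502,6),("plateNR",692,400,6),("railLtip",367,407,20),("railRtip",482,322,20),("webendtop",308,314,30),("webmid",296,322,24),("flange",268,357,12)):
    p=ray(f,*c(x,y),z); print(n,p.round(1),PR(p).round(1))
a=f["image"][:,:,::-1][178:204,296:330]; cv2.imwrite("pics/s18d.png",cv2.resize(a,None,fx=20,fy=20,interpolation=cv2.INTER_CUBIC))
E
```

```text
lipL [662.2 -11.6  84. ] [ 5.5 46.1 84. ]
lipR [ 669.1 -131.3   84. ] [  3.9 -73.7  84. ]
plateNL [479.4  -4.7   6. ] [-176.4   66.     6. ]
plateNR [ 489.5 -133.     6. ] [-175.4  -62.7    6. ]
railLtip [597.4  -7.3  20. ] [-58.8  55.   20. ]
railRtip [ 607.2 -127.1   20. ] [-57.5 -65.2  20. ]
webendtop [671.5 -64.   30. ] [11.1 -6.8 30. ]
webmid [678.6 -63.5  24. ] [18.1 -6.8 24. ]
flange [680.3 -41.7  12. ] [21.4 14.8 12. ]
```

View pics/s18d.png

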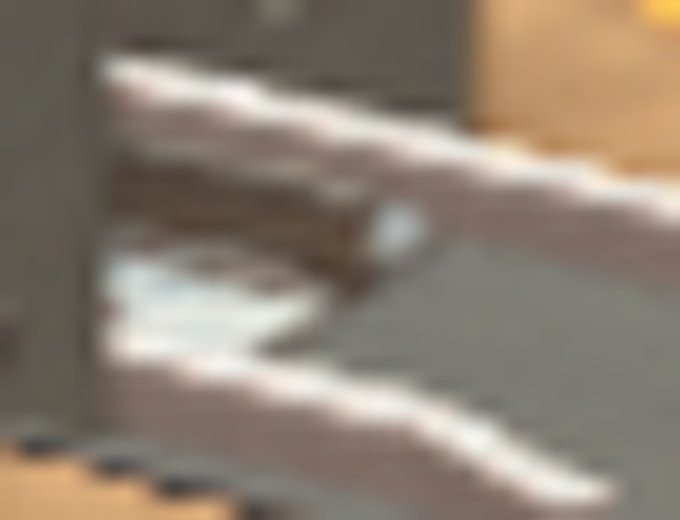

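```bash
python3 - <<'E'
from h import *
f=np.load("pics/s18.npz"); c=lambda x,y:(296+(x+.5)/20-.5,178+(y+.5)/20-.5)
for n,x,y,z in (("webL top",374,195,30),("webR top",415,200,30),("webL bot",362,283,12),("flange at web",330,298,12),("flange",262,348,12),):
    p=ray(f,*c(x,y),z); print(n,PR(p).round(1))
# expectations
for x in (16,22,28):
    for y,z in ((0,30),(0,12)): print(x,y,z,((proj(f,W(x,y,z))-[296,178]+.5)*20-.5).round())
E
```

```text
webL top [21.3 -6.4 30. ]
webR top [14.5 -8.2 30. ]
webL bot [25.6 -9.8 12. ]
flange at web [26.9 -1.7 12. ]
flange [25.6 21.5 12. ]
16 0 30 [382. 215.]
16 0 12 [381. 316.]
22 0 30 [350. 207.]
22 0 12 [350. 308.]
28 0 30 [319. 200.]
28 0 12 [319. 300.]
```

Emit:
{"fn": "arm_command", "kwargs": {
  "increments": [
    [0, 0.0023, -0.0033, 0, 0.0],
    [0, 0.0098, 0.0069, 0, 0.0],
    [0, 0.0164, 0.0115, 0, 0.0],
    [0, 0.0164, 0.0115, 0, 0.0],
    [0, 0.0164, 0.0115, 0, 0.0],
    [0, 0.0164, 0.0115, 0, 0.0],
    [0, 0.0041, 0.0029, 0, 0.0],
    [0, 0, 0, 0, 0.0]
  ]
}}

```text
time_s: 28.7
eef_pos: [665.6, -60.4, 19.3]
orientation: [0.203, 0.65, 0.697, 0.224]
wrist_force: [-0.7, -0.8, -0.0]
grip_width: -0.006
```

```bash
python3 - <<'E'
from h import *
s,R,th=axes(); print(PR(s["eef_pos"]), s["ft_torque"])
E
```

```text
t 28.7 pos [665.6 -60.4  19.3] th 94.14 zax [ 0.574  0.049 -0.817] F [-0.7 -0.8 -0. ] w -0.006
[ 5.43284106 -2.78778833 19.28286641] [-0.08269025  0.46970481 -0.01158264]
```

Emit:
{"fn": "arm_command", "kwargs": {
  "increments": [
    [0, 0.0033, 0.0023, 0, 0.0],
    [0, 0.0025, 0.0017, 0, 0.0],
    [0, 0.0012, 0.0008, 0, 0.0]
  ]
}}

```text
time_s: 29.0
eef_pos: [673.5, -60.1, 20.0]
orientation: [0.203, 0.65, 0.697, 0.224]
wrist_force: [-0.0, -0.6, -0.6]
grip_width: 0.002
```

Emit:
{"fn": "arm_command", "kwargs": {
  "increments": [
    [0, 0.0012, 0.0008, 0, 0.0],
    [0, 0.0008, 0.0006, 0, 0.0],
    [0, 0, 0, 0, 0.0]
  ]
}}

```text
time_s: 29.3
eef_pos: [675.2, -60.1, 19.7]
orientation: [0.203, 0.651, 0.697, 0.224]
wrist_force: [-12.0, -0.2, 7.5]
grip_width: -0.001
```

```bash
python3 - <<'E'
from h import *
s,R,th=axes(); print(PR(s["eef_pos"]), s["ft_torque"])
E
```

```text
t 29.3 pos [675.2 -60.1  19.7] th 94.08 zax [ 0.574  0.048 -0.818] F [-12.   -0.2   7.5] w -0.001
[15.01837898 -3.1309371  19.73396568] [-0.05559031  1.55236005  0.08168841]
```

Emit:
{"fn": "arm_command", "kwargs": {
  "increments": [
    [0, 0.001, 0.0007, 0, 0.0],
    [0, 0.001, 0.0007, 0, 0.0],
    [0, 0, 0, 0, 0.0]
  ]
}}

```text
time_s: 29.6
eef_pos: [676.0, -60.0, 19.2]
orientation: [0.202, 0.651, 0.697, 0.223]
wrist_force: [-35.4, -1.3, 22.1]
grip_width: 0.003
```

Emit:
{"fn": "arm_command", "kwargs": {
  "increments": [
    [0, -0.0041, -0.0029, 0, 0.0],
    [0, -0.0123, -0.0086, 0, 0.0],
    [0, -0.0123, -0.0086, 0, 0.0],
    [0, -0.0205, -0.0144, 0, 0.0],
    [0, -0.0205, -0.0144, 0, 0.0],
    [0, 0.01, -0.02, 0, 0.0],
    [0, 0.01, -0.04, 0, 0.0],
    [0, 0, 0, 0, 0.0]
  ]
}}

```text
time_s: 30.4
eef_pos: [576.9, -68.3, 86.8]
orientation: [0.207, 0.649, 0.696, 0.226]
wrist_force: [1.2, -0.0, -0.2]
grip_width: 0.0
```

```bash
python3 - <<'E'
from h import *
s,R,th=axes(); print(PR(s["eef_pos"]))
f=snap("scene","s20"); snap("wrist","w20")
a=f["image"][:,:,::-1][130:260,220:420]; cv2.imwrite("pics/s20c.png",cv2.resize(a,None,fx=4,fy=4,interpolation=cv2.INTER_CUBIC))
E
```

```text
t 30.4 pos [576.9 -68.3  86.8] th 94.09 zax [ 0.582  0.047 -0.812] F [ 1.2 -0.  -0.2] w 0.0
[-83.57897348  -4.38408424  86.76356945]
```

View pics/s20c.png

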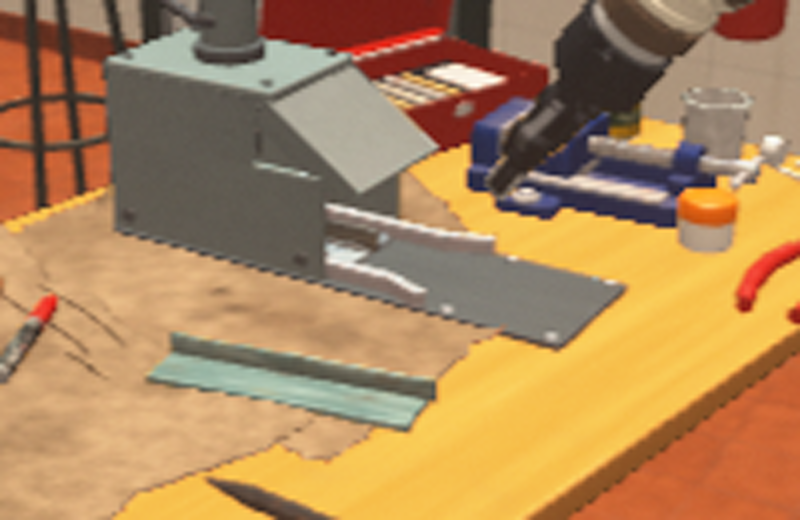

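View pics/w20.png

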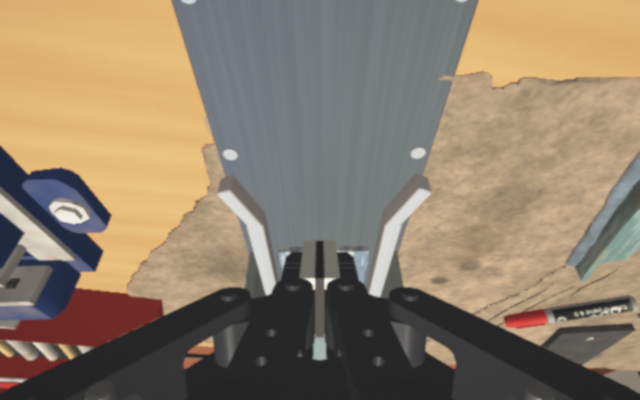

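```bash
python3 - <<'E'
from plant import bot
print(bot.finish_job())
E
```

```text
the job is handed in; nothing more can be done
None
```

The wide tee coupon is in the press, web up between the guide rails, with its far end against the end stop. I handed the job in at about 30 s of the 72 s allowed. No verdict was reported.

**What I did:** I gripped the web from above and lifted the coupon clear. I set it flat on the feed plate and slid it between the rails. The moves have no tilt, so I leaned the tool back about 35° by driving the arm past its reach limit in the air. I then pushed the near end with the closed fingers and backed off clear of everything.

**Last checks:**
- **Home against the stop:** it slid at about 6 N, then stopped hard (up to about 42 N, tool position about 15 mm inside the lip). A second push with the tool 5 mm higher stopped at the same place, so it was the end stop and not the hood.
- **Position in the image:** the near end of the web measures about 20–24 mm inside the lip and the flange end about 26 mm. Expected is about 22 and 28 mm. That agrees to 2 mm or so, which is as fine as the camera calibration allows.
- **Other things:** the narrow tee, the punch and the pot look unmoved in the final pictures. This was by eye only, and the punch was partly out of frame.
- **Force during set-up:** I saw one brief reading of about 24 N while straightening the tool near the base. Going back slowly to the same place showed none, so I took it for braking and not contact.

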